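# Sticker the next board onto a drying pile

## Task

Build the next layer of the little drying pile: take the three loose square stickers and lay them across the top board of the pile, one straight above each sticker underneath, square to the board and centred on it. Then lay the loose oak board flat on the three stickers, edges and ends lined up with the boards below. Leave the thick stub and the thin lath where they lie.

Things in the scene. Friction and masses are not known exactly. Their poses are not given: they have to be found in the camera images.
- pile: fixed: the two oak boards already in the pile, one above the other, each 290 long x 54 wide x 22 thick with white-sealed ends, held apart by stickers; the top face of the upper one is 88 mm above the bench. Origin on the bench under the middle of the boards, x along their length, z up.
- low_stick_a: fixed: the pair of stickers already in the pile on the pile's -x half, 75 to 100 mm from its middle. Two square sticks, each 105 long x 22 x 22, exactly one above the other, one under each of the two boards, lying square across them so that about 25 mm shows on each side. Origin on the bench midway along the stick, x along its length (so across the boards), z up.
- low_stick_b: fixed: the pair of stickers already in the pile at its middle, give or take 12 mm. Two square sticks, each 105 long x 22 x 22, exactly one above the other, one under each of the two boards, lying square across them so that about 25 mm shows on each side. Origin on the bench midway along the stick, x along its length (so across the boards), z up.
- low_stick_c: fixed: the pair of stickers already in the pile on the pile's +x half, 75 to 100 mm from its middle. Two square sticks, each 105 long x 22 x 22, exactly one above the other, one under each of the two boards, lying square across them so that about 25 mm shows on each side. Origin on the bench midway along the stick, x along its length (so across the boards), z up.
- board: loose oak board, the same as those in the pile: 290 long x 54 wide x 22 thick, white-sealed ends, lying flat on the bench; origin at the centre of its underside, x along its length, z up. About 230 g.
- stick_1: loose square pine sticker, 105 long x 22 x 22; origin at the centre of its underside, x along its length, z up. The three are alike and interchangeable. About 30 g.
- stick_2: loose square pine sticker, 105 long x 22 x 22; origin at the centre of its underside, x along its length, z up. The three are alike and interchangeable. About 30 g.
- stick_3: loose square pine sticker, 105 long x 22 x 22; origin at the centre of its underside, x along its length, z up. The three are alike and interchangeable. About 30 g.
- stub: thick square pine offcut, 80 long x 40 x 40, lying on the bench among the stickers; origin at the centre of its underside, x along its length. Too thick for a sticker: stays where it is.
- lath: thin flat pine lath, 130 long x 44 wide x 8 thick, lying on the bench among the stickers; origin at the centre of its underside, x along its length. Too thin for a sticker: stays where it is.
Things that resemble listed ones, but are neither listed nor needed, are in the scene too. Leave any black or red look-alike of the low_stick_c alone. Leave any turquoise look-alike of the stick_1 alone.

How it is judged:
By the outcome, as a careful person would: the job done as asked, in the order asked, and still so for the second after the job is handed in, with the robot touching nothing.
It also fails if it takes over 102 s, if anything falls off the work surface, if the arm or the gripper's body presses on something with over 40 N, if the wrist force passes 120 N, or if a joint passes its speed limit or range.

## Robot

A 7-joint arm with a two-finger parallel gripper is mounted at the origin on the work surface. World frame = base frame: x ahead of the robot, y to its left, z up, the work surface at z = 0. Lengths are in m, angles in degrees, forces in N, time in s.
With the tool pointing down it reaches from about 0.425 to 0.875 m from the base axis. Payload 4.7 kg.
Tool frame: the origin (TCP) lies at the very end of the fingers, on their centre line; the grasp point (between the pads) lies 19 mm behind it; z points along the fingers, y is the direction in which the jaws open and shut (so a half turn about z gives the same grasp; the last joint's range is limited). The gripper opens to 87 mm and grips with 3 to 60 N. Pads are 19 mm wide; open, the fingers measure 117 mm over their backs; the gripper's body (75 mm by 190 mm) begins 51 mm behind the grasp point.
Start: joints at [76.496, 18.392, -4.016, 83.108, 1.295, 78.541, -3.26], TCP at [0.161, -0.63, 0.19] pointing down, gripper open.
Joint ranges: [-163.93, 163.93], [-17.29, 119.83], [-79.2, 71.16], [3.27, 140.29], [-89.18, 269.18], [5.43, 117.66], [-154.24, 154.24]. Speed limits (degrees/s): [147.25, 147.25, 180, 180, 180, 180, 180].

## Interface

Orientations are given as [roll, pitch, yaw] about the fixed x, y, z axes, in that order (R = Rz(yaw) Ry(pitch) Rx(roll)).
In Python, from cell import monitor, read_camera, camera_info, env, look_for gives the robot as it stands.
- The arm moves only by the tool servo_tool, never from a script. Its argument "commands" is one flat list of numbers, 6 for each row, row after row: the shift along the tool's x, y, z in mm, then the turn, a rotation vector about the tool's x, y, z in degrees. A call has 1 to 10 rows; each row shifts and turns the commanded pose from where the row before left it, along the tool's axes as they then stand; what a row does not reach is not made up. A row lasts 1/10 s, in which the tool goes at most 50 mm and 8.59 degrees, less where a joint would pass 70% of its speed; a pose out of reach is approached as far as the arm can. A call is refused whole if a number of a shift passes 50 or a number of a turn 8.59, either way. A call with a gripper value outside its range is refused whole. "jaw" is the finger opening in mm, from 0 to 87, set as the call begins (left out, the last holds). The fingers move at their own pace and stop on an object; "newtons" is the grip in N (left out, the last holds). Time passes only in rows, so rows that do not move let the fingers close. It gives the time, the measured TCP pose, the force and the opening at its end, in the units of the state.
- monitor.get_obs(): the state, without advancing time (a new reading comes with each control period).
- read_camera(name): name is "side" or "top" or "wrist"; returns (picture, depth): 480x640x3 uint8, red, green, blue; 480x640 float32, m along the optical axis (not along the pixel's ray), 0 where there is no reading.
- camera_info(name): a dict with "camera_matrix" (3x3 intrinsics, pixels), "R" (3x3) and "t" (3): a world point X has camera coordinates R X + t; the wrist camera has in their place "T_tool_cam" (4x4, takes a point from camera to tool coordinates, whose origin is the TCP and whose axes are the flange's). Camera axes: x right, y down, z forward; pixel columns grow to the right and rows downward; lengths in m; the calibration is good to about 2 mm. A picture is of the moment at which its call begins: read the wrist's pose just before it. camera_info takes no time and is no camera call.
- env.sign_off(): hands the job in, once; it reports no verdict.
Trained networks look in the newest picture that a camera, given by its name, has taken for a name from the list of things; names that differ only in an ending like _2 or _b are one class to them, and where a whole thing is asked for, a point or a joint stands for the part that bears it (a point fixed in the world has none). Each returns a list of dicts, best first, with "conf" (0 to 1); they miss things now and then, are a little off and sometimes report something else, mostly with a low value. They report only what shows in the picture. A call takes as long as a camera call. They do not tell look-alikes from the thing itself.
- look_for(camera, label): "box" ([left, top, width, height] in pixels, round what is visible of it).
The state is a dict: "time_s": time; "qpos": joint angles; "joint_velocities": joint speeds; "effort": joint torques, N m; "tool_pos": TCP position; "tool_rot": TCP orientation; "force": force on the tool from outside, world axes, zero at the start; "wrist_torque": the same for the moment, N m; "grip_width": finger opening in m.
Only numpy, scipy, OpenCV 4.12 (cv2) and the standard library are available. Lean on these libraries where they do the work, as an engineer would, in place of code of your own. Each camera call takes 0.05 s, during which the arm holds its last target.

## Working session

There is one attempt and no reset: what is moved stays moved. The work goes in short steps, Python scripts to look and compute and a tool call to move; the robot and the scene stay as the last step left them, time stands still between calls to the robot, and variables do not carry over. Pictures are saved under pics/ and viewed, and the job is handed in when it is done.

Besides the shell and the picture viewer there is one more tool, called after ">>>" in YAML: its name, and indented under it one key for each argument. servo_tool: Moves the arm, as the interface text tells. Its arguments: {"type":"object","properties":{"commands":{"type":"array","items":{"type":"number"}},"jaw":{"type":"number"},"newtons":{"type":"number"}},"required":["commands"]}

```bash
mkdir -p pics; ls; cat > h.py <<'E'
import numpy as np,cv2
from cell import monitor, read_camera, camera_info, env, look_for
def save(n,p): cv2.imwrite('pics/'+n+'.png',p[:,:,::-1])
E
python3 - <<'E'
from h import *
o=monitor.get_obs(); print(o['time_s'],o['tool_pos'],o['tool_rot'],o['force'])
for c in('top','side'):
    p,d=read_camera(c); save(c+'0',p); np.savez('/tmp/'+c+'0.npz',p=p,d=d)
    i=camera_info(c); print(c,i)
print(camera_info('wrist'))
print(monitor.get_obs()['time_s'])
E
```

```text
pics
0.0 [ 0.16050606 -0.62923889  0.1889645 ] [-1.79890808e+02  7.48066747e-03  1.43183008e+01] [-1.11366361  0.03089908  0.48389352]
top {'camera_matrix': array([[507.20275418,   0.        , 324.48350229],
       [  0.        , 507.20275418, 235.48705797],
       [  0.        ,   0.        ,   1.        ]]), 'R': array([[-9.69341361e-03, -9.99952016e-01, -1.41529779e-03],
       [-9.90649497e-01,  9.79583830e-03, -1.36079447e-01],
       [ 1.36086782e-01,  8.29896792e-05, -9.90696917e-01]]), 't': array([-0.03909657,  0.5553944 ,  1.09386003])}
side {'camera_matrix': array([[530.67734256,   0.        , 316.25734185],
       [  0.        , 530.67734256, 237.386847  ],
       [  0.        ,   0.        ,   1.        ]]), 'R': array([[-0.72486129, -0.68889308, -0.00156099],
       [-0.42593957,  0.44995716, -0.78492932],
       [ 0.54143475, -0.5683    , -0.61958335]]), 't': array([0.36927138, 0.29504447, 0.85266169])}
{'camera_matrix': array([[349.81326597,   0.        , 321.00573402],
       [  0.        , 349.81326597, 239.76246333],
       [  0.        ,   0.        ,   1.        ]]), 'T_tool_cam': array([[ 9.95636577e-04, -9.59478125e-01, -2.81781364e-01,
         7.73645177e-02],
       [ 9.99999309e-01,  1.13150478e-03, -3.19461134e-04,
        -1.20451464e-04],
       [ 6.25352929e-04, -2.81780851e-01,  9.59478588e-01,
        -1.94643867e-01],
       [ 0.00000000e+00,  0.00000000e+00,  0.00000000e+00,
         1.00000000e+00]])}
0.1
```

View pics/top0.png

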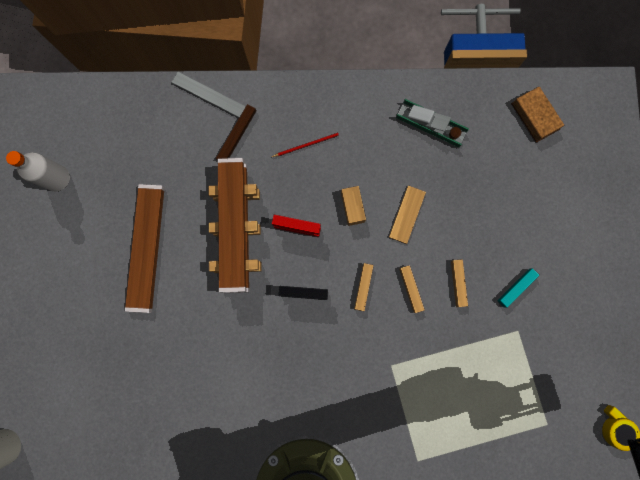

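View pics/side0.png

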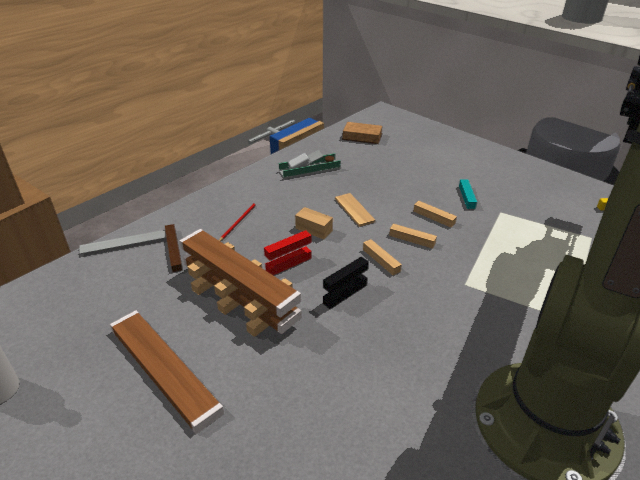

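```bash
cat >> h.py <<'E'
def cloud(c,d):
    i=camera_info(c);K=i['camera_matrix'];v,u=np.mgrid[0:480,0:640]
    P=np.stack([(u-K[0,2])/K[0,0]*d,(v-K[1,2])/K[1,1]*d,d],-1)
    return (P-i['t'])@i['R']
def rays(c,uv,z):
    i=camera_info(c);K=i['camera_matrix'];uv=np.atleast_2d(uv).astype(float);z=np.broadcast_to(z,len(uv))
    dd=np.c_[(uv[:,0]-K[0,2])/K[0,0],(uv[:,1]-K[1,2])/K[1,1],np.ones(len(uv))]@i['R']
    C=-i['R'].T@i['t']; s=(z-C[2])/dd[:,2]; return C+dd*s[:,None]
def proj(c,X):
    i=camera_info(c);q=np.atleast_2d(X)@i['R'].T+i['t'];q=q@i['camera_matrix'].T;return q[:,:2]/q[:,2:]
E
python3 - <<'E'
from h import *
z=np.load('/tmp/top0.npz');p,d=z['p'],z['d'];W=cloud('top',d)
print('bench',[np.round(W[v,u],4).tolist() for u,v in((300,330),(200,350),(100,250),(450,200))])
for n,(u0,u1,v0,v1),lo,hi,zt in [('board',(115,172,175,320),.012,.035,.022),('pileTop',(208,256,150,298),.075,.1,.088),('s364',(345,383,255,318),.012,.035,.022),('s412',(393,432,255,318),.012,.035,.022),('s459',(445,475,250,315),.012,.035,.022),('stub',(335,372,180,228),.03,.05,.04),('lath',(380,430,180,250),.004,.014,.008)]:
    m=np.zeros((480,640),bool);m[v0:v1,u0:u1]=1
    m&=(W[...,2]>lo)&(W[...,2]<hi)&(d>0)
    X=W[m]; r=cv2.minAreaRect((X[:,:2]*1000).astype(np.float32))
    print(n,m.sum(),'z',np.median(X[:,2]).round(4),'c',np.round(r[0],1),'sz',np.round(r[1],1),'ang',round(r[2],2),'mean',(X.mean(0)*1000).round(1))
for c in('top',):
  for l in('stick','low_stick','board','pile','stub','lath','stick_1','low_stick_a'):
    try: print(l,[(np.round(q['box']),round(q['conf'],2)) for q in look_for(c,l)])
    except Exception as e: print(l,e)
p2=cv2.resize(p[150:320,110:270],None,fx=3.5,fy=3.5,interpolation=2);save('pilecrop',p2)
p2=cv2.resize(p[170:320,330:480],None,fx=4,fy=4,interpolation=2);save('stickcrop',p2)
E
```

```text
bench [[0.3462, 0.0125, 0.0016], [0.3041, 0.237, -0.0016], [0.5316, 0.4717, 0.0006], [0.6405, -0.3373, 0.0012]]
board 3234 z 0.0225 c [534.9 364.5] sz [ 57.  289.8] ang 86.28 mean [532.6 363.3  22.3]
pileTop 3480 z 0.0885 c [576.4 156.1] sz [291.2  55.5] ang 1.46 mean [573.2 155.   88.3]
s364 480 z 0.0223 c [ 441.3 -130.9] sz [ 22.3 105.1] ang 77.39 mean [ 441.  -130.6   22.1]
s412 500 z 0.022 c [ 435.8 -238.7] sz [104.8  22.8] ang 16.9 mean [ 435.2 -238.3   21.9]
s459 508 z 0.0222 c [ 447.5 -346.4] sz [104.2  24.2] ang 4.43 mean [ 447.  -345.3   22. ]
stub 639 z 0.0404 c [ 625.1 -110.2] sz [79.8 40.6] ang 10.77 mean [ 624.3 -109.8   40.2]
lath 1156 z 0.0081 c [ 606.4 -228.9] sz [113.1 163.1] ang 86.94 mean [ 606.9 -234.1    8.1]
stick [(array([354., 265.,  17.,  44.]), 0.88), (array([498., 271.,  43.,  36.]), 0.86), (array([451., 263.,  14.,  44.]), 0.83), (array([399., 263.,  25.,  50.]), 0.73)]
low_stick [(array([206., 188.,  55.,  14.]), 0.83), (array([278., 283.,  50.,  18.]), 0.81), (array([209., 220.,  52.,  16.]), 0.77), (array([273., 215.,  48.,  23.]), 0.6), (array([208., 259.,  55.,  13.]), 0.53)]
board [(array([126., 183.,  39., 129.]), 0.71)]
pile [(array([217., 157.,  35., 139.]), 0.55)]
stub [(array([340., 185.,  23.,  41.]), 0.7)]
lath [(array([393., 188.,  31.,  53.]), 0.61)]
stick_1 [(array([354., 265.,  17.,  44.]), 0.88), (array([498., 271.,  43.,  36.]), 0.86), (array([451., 263.,  14.,  44.]), 0.83), (array([399., 263.,  25.,  50.]), 0.73)]
low_stick_a [(array([206., 188.,  55.,  14.]), 0.83), (array([278., 283.,  50.,  18.]), 0.81), (array([209., 220.,  52.,  16.]), 0.77), (array([273., 215.,  48.,  23.]), 0.6), (array([208., 259.,  55.,  13.]), 0.53)]
```

View pics/pilecrop.png

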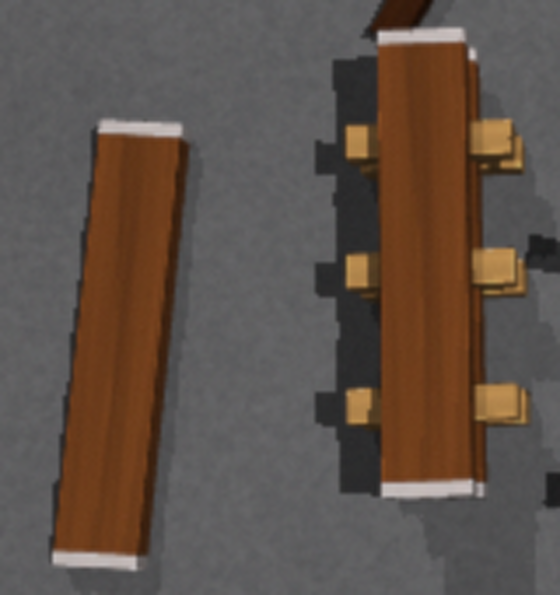

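View pics/stickcrop.png

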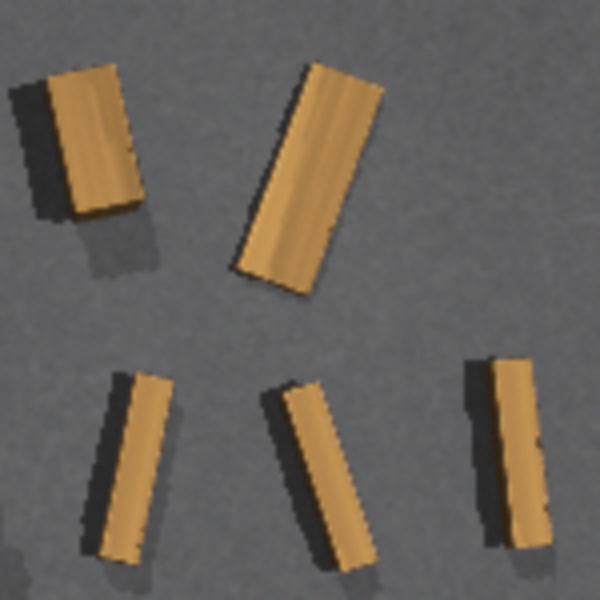

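Candidates for the stickers: pine sticks at (364,287), (412,288), (459,283) in the top view. Not wanted are the turquoise look-alike at (519,288), the stub at (353,205) and the lath at (407,214). The three small pine sticks measure 105x22 with their tops at 22 mm, so they are the right ones. The pile is at (232,225), and the red and black look-alikes at (296,225) and (300,293) stay where they are.

>>> servo_tool:
  commands: [20,-12,0,0,0,0,40,-23,0,0,0,0,40,-23,0,0,0,0,40,-23,0,0,0,0,40,-23,0,0,0,0,40,-24,0,0,0,0,40,-24,0,0,0,0,40,-24,0,0,0,0,30,-18,0,0,0,2,17,-10,0,0,0,8]
  jaw: 60

```text
time_s: 1.5
tool_pos: [0.4498, -0.3432, 0.1905]
tool_rot: [-180.0, -0.1, 4.4]
force: [-0.4, 0.0, -0.7]
grip_width: 0.0599
```

```bash
cat >> h.py <<'E'
from scipy.spatial.transform import Rotation as Ro
def wrist(n):
    o=monitor.get_obs(); p,d=read_camera('wrist'); save(n,p)
    i=camera_info('wrist');K=i['camera_matrix'];v,u=np.mgrid[0:480,0:640]
    P=np.stack([(u-K[0,2])/K[0,0]*d,(v-K[1,2])/K[1,1]*d,d],-1)
    T=np.eye(4);T[:3,:3]=Ro.from_euler('xyz',o['tool_rot'],degrees=True).as_matrix();T[:3,3]=o['tool_pos']
    M=T@i['T_tool_cam']; W=P@M[:3,:3].T+M[:3,3]; W[d<=0]=np.nan
    np.savez('/tmp/%s.npz'%n,p=p,W=W,d=d)
    return o,p,W,d
def rect(X):
    r=cv2.minAreaRect((X[:,:2]*1000).astype(np.float32)); (c,s,a)=r
    if s[1]>s[0]: a+=90; s=s[::-1]
    a=(a+90)%180-90
    # robust refine: percentiles along axes
    ca,sa=np.cos(np.radians(a)),np.sin(np.radians(a))
    return np.round(c,1),np.round(s,1),round(a,2)
def blobs(W,lo,hi,amin=300,box=None,show=True):
    m=(W[...,2]>lo)&(W[...,2]<hi)
    if box is not None: m&=(W[...,0]>box[0])&(W[...,0]<box[1])&(W[...,1]>box[2])&(W[...,1]<box[3])
    m=cv2.morphologyEx(m.astype(np.uint8),cv2.MORPH_OPEN,np.ones((3,3)))
    n,l,s,c=cv2.connectedComponentsWithStats(m)
    out=[]
    for k in range(1,n):
        if s[k,4]<amin: continue
        X=W[l==k]; r=rect(X); out.append((r,X))
        print('blob px',np.round(c[k]),s[k,4],'z',round(float(np.median(X[:,2])),4),'c',r[0],'sz',r[1],'ang',r[2])
    return out
def go(x,y,z,yaw,sym=True):
    "shift in tool axes (mm) from the measured pose to target (m), turn about tool z"
    o=monitor.get_obs();R=Ro.from_euler('xyz',o['tool_rot'],degrees=True).as_matrix()
    t=R.T@((np.array([x,y,z])-o['tool_pos'])*1000)
    dy=o['tool_rot'][2]-yaw; dy=(dy+90)%180-90 if sym else (dy+180)%360-180
    print('t',round(o['time_s'],2),'pos',np.round(o['tool_pos']*1000,1),'rot',np.round(o['tool_rot'],2),'SHIFT',np.round(t,1),'TURNz',round(dy,2), 'F',np.round(o['force'],1))
E
python3 - <<'E'
from h import *
o,p,W,d=wrist('w1')
print(o['time_s'],o['tool_pos'],o['tool_rot'],o['qpos'],o['grip_width'])
blobs(W,.013,.03)
E
```

```text
1.5 [ 0.44980478 -0.34320731  0.19046881] [-1.79970174e+02 -8.51770350e-02  4.41005149e+00] [ 51.44512382   9.04386441 -18.61730673  94.88359398   2.88056205
  76.5054673  -53.21661141] 0.05993581827721471
blob px [105.  35.] 695 z 0.0215 c [ 598.9 -127.6] sz [60.1 30.3] ang -30.67
blob px [ 7. 69.] 348 z 0.0209 c [565.6 -31.8] sz [22.   9.1] ang -11.59
blob px [124. 205.] 2399 z 0.0219 c [ 438.8 -133.1] sz [105.9  23.2] ang -12.15
blob px [326. 214.] 1986 z 0.022 c [ 446.2 -348.5] sz [104.2  21.3] ang 4.27
blob px [225. 218.] 2179 z 0.0219 c [ 433.7 -240.8] sz [104.8  22.7] ang 16.6
blob px [ 30. 212.] 780 z 0.0217 c [424.4 -26. ] sz [52.7 22.6] ang 84.9
blob px [447. 235.] 2171 z 0.0218 c [ 434.3 -480.1] sz [105.   22.9] ang -46.98
```

View pics/w1.png

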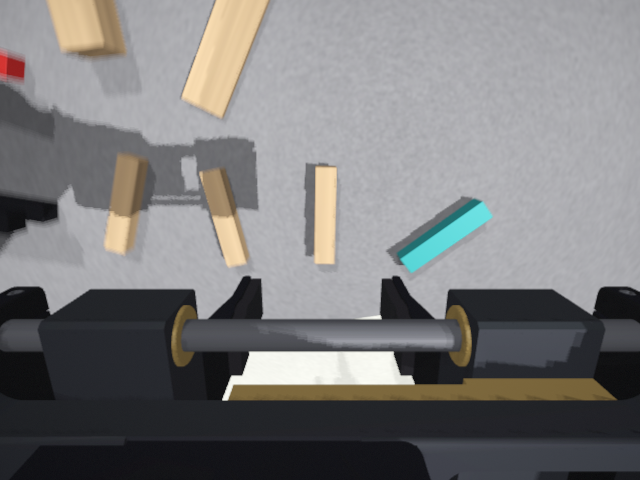

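View w1: three pine stickers at px (124,205), (225,218) and (326,214). The turquoise one at (447,235) is left alone.

```bash
python3 - <<'E'
from h import *
go(.4462,-.3485,.005,4.27)
E
```

```text
t 1.55 pos [ 451.9 -341.2  190.5] rot [-179.91   -0.18    4.11] SHIFT [ -6.8   7.2 185.4] TURNz -0.16 F [ 1.5  1.5 -0. ]
```

>>> servo_tool:
  commands: [-6,6,50,0,0,0,0,0,20,0,0,0,0,0,0,0,0,0,0,0,0,0,0,0]

```text
time_s: 1.95
tool_pos: [0.4415, -0.3537, 0.1214]
tool_rot: [180.0, -0.0, 4.3]
force: [0.3, 0.0, 0.6]
grip_width: 0.06
```

```bash
python3 - <<'E'
from h import *
for k in range(2):
    o,p,W,d=wrist('w2'+str(k))
    print(o['time_s'],o['tool_pos'],o['tool_rot'])
    blobs(W,.013,.03,box=(.38,.52,-.42,-.18))
go(.4462,-.3485,.005,4.27)
E
```

```text
1.95 [ 0.44152232 -0.353745    0.12139022] [ 1.79981888e+02 -2.14466482e-02  4.32273290e+00]
blob px [315. 220.] 3009 z 0.022 c [ 446.  -348.1] sz [104.6  22. ] ang 4.08
blob px [191. 225.] 3357 z 0.0219 c [ 433.6 -240.8] sz [105.   22.7] ang 16.52
2.0 [ 0.44226532 -0.35408493  0.12234062] [ 1.79905464e+02 -1.02549375e-01  4.32679745e+00]
blob px [315. 221.] 2956 z 0.022 c [ 445.6 -348.1] sz [105.3  21.9] ang 4.62
blob px [191. 225.] 3334 z 0.0219 c [ 433.8 -240.9] sz [104.9  23.1] ang 16.31
t 2.05 pos [ 442.5 -354.2  122.8] rot [ 1.7987e+02 -1.4000e-01  4.3200e+00] SHIFT [  3.8  -5.7 117.7] TURNz 0.05 F [ 0.2 -0.6 -0.5]
```

>>> servo_tool:
  commands: [4,-5.5,40,0,0,0,0,0,40,0,0,0,0,0,25,0,0,0,0,0,11,0,0,0,0,0,0,0,0,0]
  jaw: 50

```text
time_s: 2.55
tool_pos: [0.445, -0.3475, 0.0046]
tool_rot: [-180.0, 0.0, 4.3]
force: [-0.4, -0.5, -0.4]
grip_width: 0.0506
```

```bash
python3 - <<'E'
from h import *
go(.446,-.3481,.005,4.27)
E
```

```text
t 2.55 pos [ 445.  -347.5    4.6] rot [-1.7997e+02  3.0000e-02  4.3200e+00] SHIFT [ 1.   0.7 -0.4] TURNz 0.05 F [-0.4 -0.5 -0.4]
```

>>> servo_tool:
  commands: [0,0,0,0,0,0,0,0,0,0,0,0,0,0,0,0,0,0,0,0,0,0,0,0,0,0,0,0,0,0,0,0,-20,0,0,0,0,0,-50,0,0,0,0,0,-50,0,0,0,0,0,-50,0,0,0,0,0,0,0,0,0]
  jaw: 0
  newtons: 20

```text
time_s: 3.55
tool_pos: [0.4492, -0.3502, 0.1832]
tool_rot: [179.4, -0.6, 4.3]
force: [0.1, -0.3, 0.8]
grip_width: 0.0003
```

```bash
python3 - <<'E'
from h import *
z=np.load('/tmp/top0.npz');p,d=z['p'],z['d'];W=cloud('top',d)
print('sticker ends'); 
for lo,hi in((.058,.075),):
  m=(W[...,2]>lo)&(W[...,2]<hi)&(W[...,0]>.4)&(W[...,0]<.75)&(W[...,1]>.08)&(W[...,1]<.24)
  n,l,s,c=cv2.connectedComponentsWithStats(m.astype(np.uint8))
  for k in range(1,n):
    if s[k,4]>15:
      X=W[l==k]; print(np.round(c[k]),s[k,4],(X.mean(0)*1000).round(1),(X.min(0)*1000).round(1),(X.max(0)*1000).round(1),rect(X))
go(.5,.0,.19,0)
o=monitor.get_obs();print(o['grip_width'],o['qpos'])
E
```

```text
sticker ends
[213. 190.] 91 [653.6 199.9  66.4] [642.9 190.4  62.1] [666.1 209.7  72. ] (array([654.4, 199.9]), array([22.7, 19.1]), 2.35)
[250. 189.] 142 [655.3 119.6  66.3] [630.1 105.5  58.1] [668.4 132.1  73.1] (array([649.3, 118.8]), array([38.2, 26.4]), 0.8)
[250. 225.] 133 [574.7 117.2  66.9] [563.2 103.3  58.6] [590.1 129.8  74.8] (array([577. , 116.5]), array([27. , 26.4]), 1.63)
[213. 227.] 100 [571.5 197.6  66.4] [561.  186.9  60.8] [583.3 208.2  71.4] (array([572.1, 197.8]), array([22.1, 21.4]), 2.2)
[251. 264.] 143 [491.4 115.2  67.3] [477.3 101.1  61.3] [523.  127.7  73.9] (array([500.3, 114.3]), array([45.8, 26.3]), 0.63)
[213. 266.] 103 [487.7 195.8  66.5] [476.4 185.4  58.6] [498.1 206.5  72.9] (array([487.3, 196. ]), array([21.7, 21. ]), 0.48)
t 3.55 pos [ 449.2 -350.2  183.2] rot [179.42  -0.59   4.32] SHIFT [  77.  -345.3   -9.4] TURNz 4.32 F [ 0.1 -0.3  0.8]
0.0002754123431708142 [ 51.86759542   9.05356237 -18.48835572  95.70320679   3.05891157
  74.89948231 -52.84872705]
```

```bash
python3 - <<'E'
from h import *
o,p,W,d=wrist('w3')
print(o['time_s'],o['tool_pos'],o['tool_rot'])
blobs(W,.013,.2,box=(.38,.52,-.42,-.08))
p,d=read_camera('side');save('s3',p)
E
```

```text
3.55 [ 0.44923218 -0.35021715  0.18324811] [179.42057333  -0.59231225   4.31587147]
blob px [111. 208.] 2552 z 0.0218 c [ 438.9 -133.1] sz [105.5  23.1] ang -12.02
blob px [317. 216.] 2075 z 0.0219 c [ 445.9 -348.2] sz [104.6  22. ] ang 3.72
blob px [214. 220.] 2274 z 0.0219 c [ 433.5 -240.7] sz [105.   23.1] ang 16.5
```

View pics/w3.png

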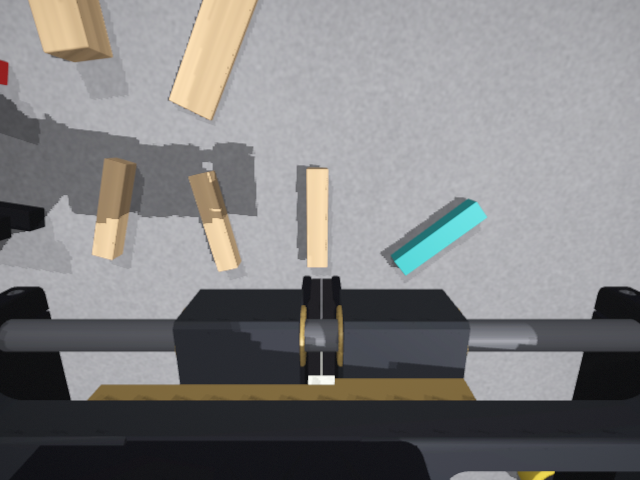

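View pics/s3.png

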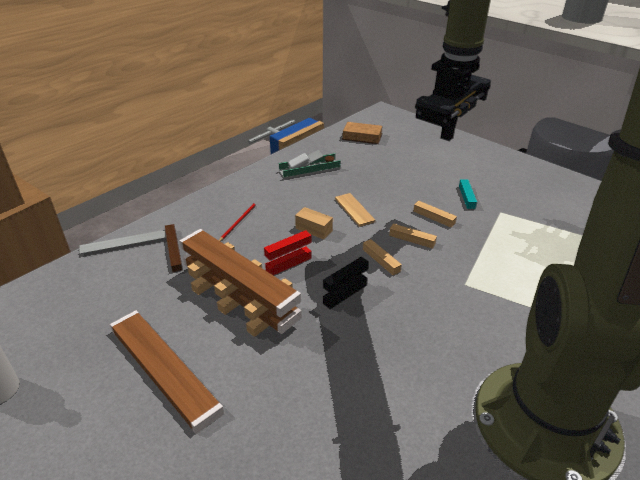

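The grip closed to zero and the stick stayed put, most likely because I lifted before the fingers arrived. I'll go back down and watch the opening while they close.

>>> servo_tool:
  commands: [0,0,0,0,0,0,0,0,0,0,0,0,0,0,0,0,0,0,0,0,50,0,0,0,0,0,50,0,0,0,0,0,0,0,0,0,0,0,0,0,0,0]
  jaw: 50

```text
time_s: 4.35
tool_pos: [0.4446, -0.347, 0.0744]
tool_rot: [-179.9, 0.1, 4.3]
force: [0.3, 0.1, 0.4]
grip_width: 0.0465
```

```bash
python3 - <<'E'
from h import *
go(.446,-.3481,.005,4.2)
E
```

```text
t 4.35 pos [ 444.6 -347.    74.4] rot [-1.7989e+02  9.0000e-02  4.3200e+00] SHIFT [ 1.4  1.4 69.4] TURNz 0.12 F [0.3 0.1 0.4]
```

>>> servo_tool:
  commands: [1,1,40,0,0,0,0,0,22,0,0,0,0,0,7.5,0,0,0]
  jaw: 36

```text
time_s: 4.65
tool_pos: [0.4467, -0.3488, 0.0059]
tool_rot: [180.0, -0.0, 4.3]
force: [0.2, -0.6, 0.7]
grip_width: 0.0376
```

>>> servo_tool:
  commands: [0,0,0,0,0,0,0,0,0,0,0,0,0,0,0,0,0,0,0,0,0,0,0,0,0,0,0,0,0,0,0,0,0,0,0,0]
  jaw: 0
  newtons: 20

```text
time_s: 5.25
tool_pos: [0.4462, -0.3486, 0.0056]
tool_rot: [180.0, -0.0, 4.3]
force: [0.3, 0.7, 0.2]
grip_width: 0.0017
```

```bash
python3 - <<'E'
from h import *
o,p,W,d=wrist('w4')
print(o['time_s'],o['tool_pos'],o['tool_rot'],o['grip_width'],o['qpos'])
p,d=read_camera('side');save('s4',cv2.resize(p[120:320,300:560],None,fx=3,fy=3))
p,d=read_camera('top');save('t4',cv2.resize(p[200:400,330:590],None,fx=3,fy=3))
E
```

```text
5.25 [ 0.44623615 -0.34855049  0.00561465] [ 1.79971818e+02 -1.51875830e-02  4.31088162e+00] 0.0016891769906229696 [ 50.71474399  18.66060512 -17.80323446 106.08377221   6.77251279
  56.24751256 -55.66864787]
```

View pics/w4.png

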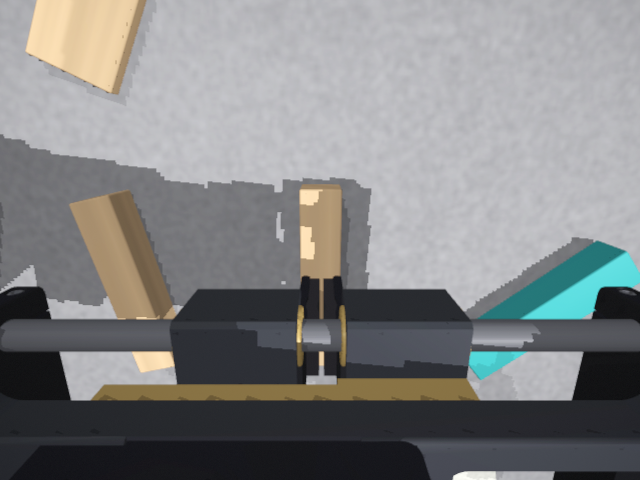

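View pics/s4.png

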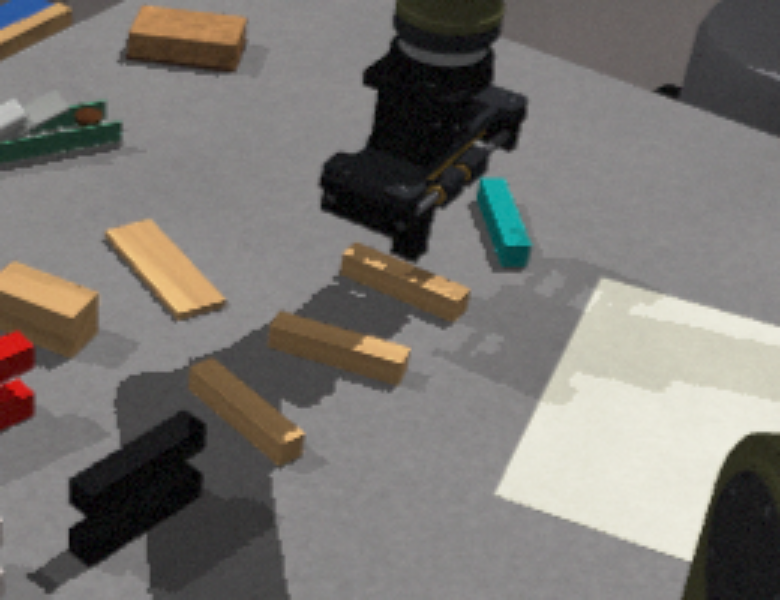

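View pics/t4.png

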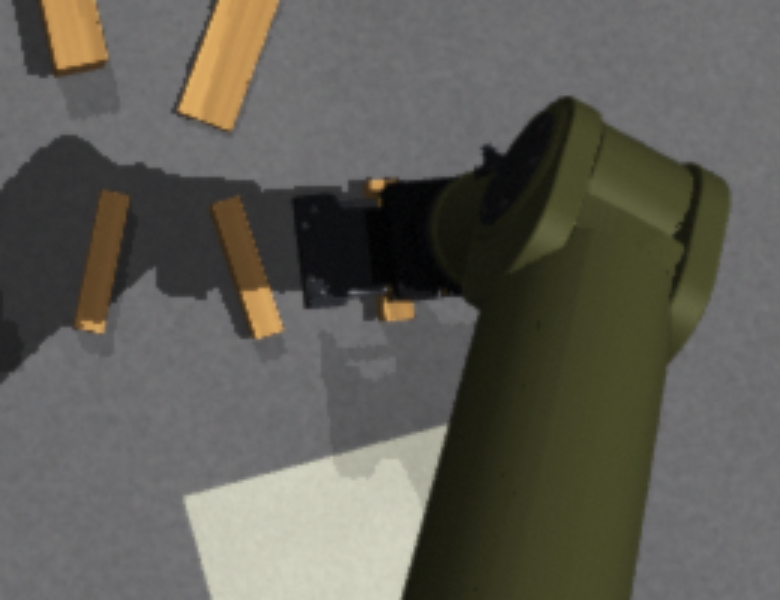

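```bash
python3 - <<'E'
from h import *
z=np.load('/tmp/w4.npz');W,d=z['W'],z['d']
print('bench',W[100:140:20,250:500:60,2].round(4), 'stick top',W[200:280:15,320].round(4))
for v in (270,280,285,290,300,320): print(v,[(u,W[v,u].round(3).tolist(),round(float(d[v,u]),3)) for u in (305,320,335)])
p,d=read_camera('side');Ws=cloud('side',d)
# gripper lowest points
m=(Ws[...,2]>.03)&(Ws[...,0]>.36)&(Ws[...,0]<.54)&(Ws[...,1]<-.25)&(Ws[...,1]>-.45)&(p.max(2)<60)
X=Ws[m]; o=np.argsort(X[:,2])[:400:40]; print(X[o].round(3)); 
print(proj('side',[[.446,-.3486,.0056]]),proj('side',[[.446,-.3486,.08]]))
E
```

```text
bench [[ 0.0012  0.0003  0.0003 -0.0001  0.0001]
 [ 0.0007  0.0003  0.0008 -0.0008 -0.0002]] stick top [[ 0.4923 -0.3443  0.0221]
 [ 0.4842 -0.3449  0.0209]
 [ 0.4761 -0.3456  0.0209]
 [ 0.4679 -0.3462  0.0211]
 [ 0.4597 -0.3468  0.022 ]
 [ 0.451  -0.3475  0.0218]]
270 [(305, [0.453, -0.339, 0.022], 0.191), (320, [0.454, -0.347, 0.022], 0.191), (335, [0.454, -0.355, 0.021], 0.191)]
280 [(305, [0.457, -0.34, 0.044], 0.168), (320, [0.448, -0.348, 0.023], 0.192), (335, [0.458, -0.354, 0.044], 0.169)]
285 [(305, [0.457, -0.34, 0.051], 0.161), (320, [0.445, -0.348, 0.021], 0.194), (335, [0.458, -0.354, 0.049], 0.164)]
290 [(305, [0.457, -0.34, 0.056], 0.157), (320, [0.442, -0.348, 0.022], 0.194), (335, [0.458, -0.354, 0.055], 0.158)]
300 [(305, [0.457, -0.341, 0.066], 0.148), (320, [0.436, -0.349, 0.022], 0.195), (335, [0.457, -0.354, 0.063], 0.15)]
320 [(305, [0.479, -0.342, 0.122], 0.088), (320, [0.48, -0.346, 0.123], 0.087), (335, [0.48, -0.349, 0.122], 0.087)]
[[ 0.44  -0.341  0.037]
 [ 0.437 -0.337  0.048]
 [ 0.437 -0.336  0.069]
 [ 0.464 -0.259  0.108]
 [ 0.471 -0.258  0.11 ]
 [ 0.437 -0.428  0.113]
 [ 0.459 -0.259  0.115]
 [ 0.417 -0.262  0.117]
 [ 0.436 -0.433  0.119]
 [ 0.462 -0.261  0.121]]
[[434.07313974 214.25574492]] [[438.39388595 188.45903738]]
```

```bash
python3 - <<'E'
from h import *
z=np.load('/tmp/w1.npz');W,d=z['W'],z['d']
for v in (276,278,280,284,290,300): print(v,[(u,(W[v,u]-[.4498,-.3432,.1905]).round(3).tolist()) for u in (245,250,256,262,380,385,392,396)])
p,d=read_camera('side');Ws=cloud('side',d)
for v in range(190,216,2): print(v,[(Ws[v,u].round(3).tolist(),p[v,u].tolist()) for u in (432,436,440)])
E
```

```text
276 [(245, [0.008, 0.039, 0.034]), (250, [0.009, 0.036, 0.034]), (256, [-0.086, 0.071, -0.191]), (262, [-0.085, 0.064, -0.189]), (380, [-0.074, -0.075, -0.191]), (385, [-0.074, -0.081, -0.19]), (392, [0.014, -0.034, 0.034]), (396, [0.014, -0.036, 0.034])]
278 [(245, [0.008, 0.038, 0.035]), (250, [0.009, 0.035, 0.037]), (256, [0.008, 0.033, 0.033]), (262, [-0.088, 0.064, -0.191]), (380, [-0.077, -0.076, -0.19]), (385, [0.012, -0.031, 0.033]), (392, [0.013, -0.034, 0.034]), (396, [0.014, -0.035, 0.036])]
280 [(245, [0.009, 0.037, 0.039]), (250, [0.008, 0.035, 0.037]), (256, [0.007, 0.033, 0.035]), (262, [-0.09, 0.064, -0.19]), (380, [-0.079, -0.076, -0.19]), (385, [0.012, -0.031, 0.035]), (392, [0.012, -0.034, 0.035]), (396, [0.014, -0.035, 0.039])]
284 [(245, [0.008, 0.037, 0.042]), (250, [0.007, 0.035, 0.039]), (256, [0.008, 0.032, 0.041]), (262, [-0.096, 0.063, -0.191]), (380, [-0.085, -0.077, -0.19]), (385, [0.012, -0.03, 0.039]), (392, [0.012, -0.033, 0.039]), (396, [0.014, -0.034, 0.043])]
290 [(245, [0.008, 0.035, 0.049]), (250, [0.007, 0.034, 0.046]), (256, [0.007, 0.031, 0.047
[... 1311 characters left out ...]
338, 0.044], [14, 11, 6]), ([0.437, -0.352, 0.039], [35, 35, 32])]
206 [([0.459, -0.356, 0.02], [122, 105, 88]), ([0.439, -0.339, 0.038], [38, 37, 34]), ([0.46, -0.398, -0.002], [139, 137, 138])]
208 [([0.455, -0.35, 0.019], [119, 92, 61]), ([0.446, -0.354, 0.021], [120, 95, 68]), ([0.457, -0.395, -0.005], [136, 133, 133])]
210 [([0.451, -0.344, 0.018], [116, 89, 61]), ([0.442, -0.347, 0.021], [110, 87, 56]), ([0.435, -0.355, 0.02], [89, 69, 44])]
212 [([0.445, -0.335, 0.02], [97, 77, 54]), ([0.438, -0.341, 0.021], [117, 92, 61]), ([0.431, -0.347, 0.02], [91, 71, 48])]
214 [([0.443, -0.333, 0.016], [95, 71, 49]), ([0.434, -0.336, 0.019], [93, 72, 48]), ([0.426, -0.341, 0.02], [120, 93, 63])]
```

Both the side and wrist depth readings put the real finger ends about 33 mm above the reported TCP, at z≈0.038 when the state says 0.0056. The bench itself reads 0 in both cameras. I'll work with tip = reported z + 33 mm, and go down gently while watching the force.

>>> servo_tool:
  commands: [0,0,0,0,0,0,0,0,0,0,0,0,0,0,0,0,0,0,0,0,0,0,0,0,0,0,0,0,0,0,0,0,0,0,0,0,0,0,10,0,0,0,0,0,10,0,0,0,0,0,6,0,0,0,0,0,0,0,0,0]
  jaw: 44

```text
time_s: 6.5
tool_pos: [0.4449, -0.3475, -0.0225]
tool_rot: [-179.9, 0.1, 4.3]
force: [0.6, -0.1, 0.1]
grip_width: 0.0439
```

>>> servo_tool:
  commands: [0,0,3,0,0,0,0,0,3,0,0,0,0,0,0,0,0,0]

```text
time_s: 6.8
tool_pos: [0.446, -0.3483, -0.027]
tool_rot: [-180.0, 0.0, 4.3]
force: [0.6, -0.9, 1.0]
grip_width: 0.0441
```

```bash
python3 - <<'E'
from h import *
go(.446,-.3481,-.026,4.2)
p,d=read_camera('side');save('s5',cv2.resize(p[120:320,300:560],None,fx=3,fy=3))
E
```

```text
t 6.8 pos [ 446.  -348.3  -27. ] rot [-1.7999e+02  2.0000e-02  4.3100e+00] SHIFT [ 0.  -0.2 -1. ] TURNz 0.11 F [ 0.6 -0.9  1. ]
```

View pics/s5.png

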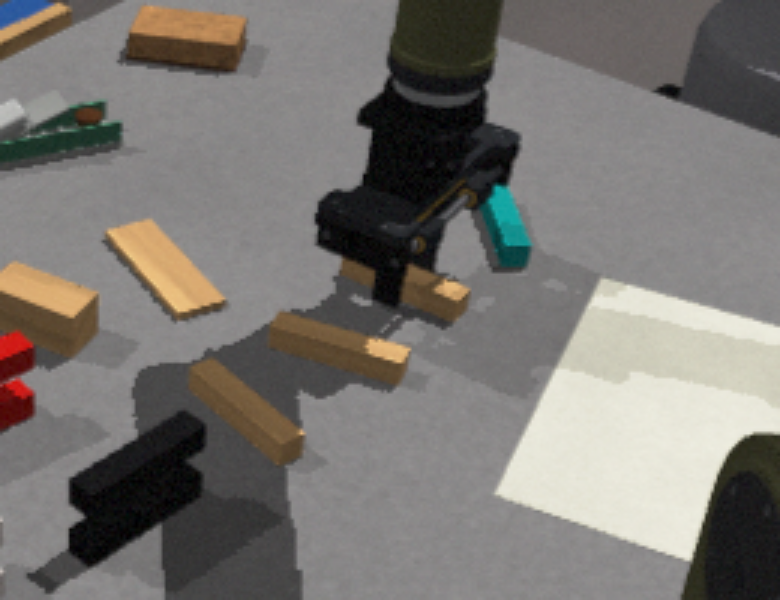

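The fingers now straddle the stick at crop (400,285), which confirms the 33 mm offset. Closing.

>>> servo_tool:
  commands: [0,0,0,0,0,0,0,0,0,0,0,0,0,0,0,0,0,0,0,0,0,0,0,0,0,0,0,0,0,0,0,0,0,0,0,0]
  jaw: 0
  newtons: 20

```text
time_s: 7.45
tool_pos: [0.4462, -0.3485, -0.0266]
tool_rot: [180.0, -0.0, 4.3]
force: [0.8, 0.3, 1.7]
grip_width: 0.0218
```

>>> servo_tool:
  commands: [0,0,-10,0,0,0,0,0,-40,0,0,0,0,0,-50,0,0,0,0,0,-50,0,0,0,0,0,-22,0,0,0,0,0,0,0,0,0]

```text
time_s: 8.05
tool_pos: [0.4488, -0.3501, 0.1508]
tool_rot: [179.6, -0.4, 4.3]
force: [0.8, 0.6, 0.1]
grip_width: 0.0219
```

```bash
python3 - <<'E'
from h import *
o,p,W,d=wrist('w5')
go(.573,.156,.150,91.5)
blobs(W,.08,.2)
i=camera_info('wrist')
E
```

```text
t 8.1 pos [ 447.3 -349.1  147.8] rot [179.81  -0.18   4.32] SHIFT [ 163.4 -494.2   -3.4] TURNz -87.18 F [ 0.5 -0.6 -0.4]
blob px [322. 197.] 472 z 0.1929 c [ 499.2 -346.1] sz [21.4  3.2] ang -85.65
blob px [292. 284.] 356 z 0.1951 c [ 459.2 -336.5] sz [12.5  8. ] ang -52.09
blob px [347. 284.] 423 z 0.1974 c [ 461.6 -360. ] sz [17.6  9. ] ang 89.58
blob px [321. 367.] 1191 z 0.1992 c [ 418.  -352.2] sz [21.9 19.5] ang -85.31
```

View pics/w5.png

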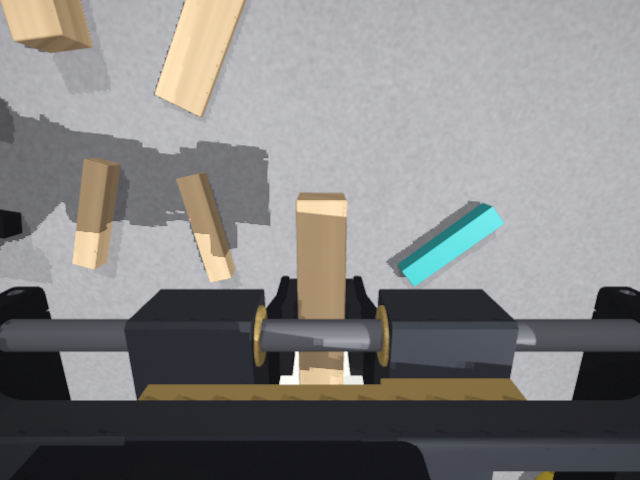

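>>> servo_tool:
  commands: [8,-18,0,0,0,0,16,-38,0,0,0,0,18,-42,0,0,0,0,18,-42,0,0,0,0,18,-42,0,0,0,0,18,-42,0,0,0,0,18,-42,0,0,0,0,18,-42,0,0,0,0,14,-32,0,0,0,0,8,-18,0,0,0,0]

```text
time_s: 9.1
tool_pos: [0.5718, 0.0247, 0.1435]
tool_rot: [-179.9, 0.2, 4.6]
force: [0.2, -1.2, 0.6]
grip_width: 0.0214
```

>>> servo_tool:
  commands: [0,0,0,0,0,-8.5,0,0,0,0,0,-8.5,0,0,0,0,0,-8.5,0,0,0,0,0,-8.5,0,0,0,0,0,-8.5,0,0,0,0,0,-8.5,0,0,0,0,0,-8.5,0,0,0,0,0,-8.5,0,0,0,0,0,-8.5,0,0,0,0,0,-8.5]

```text
time_s: 10.1
tool_pos: [0.5713, 0.0202, 0.1433]
tool_rot: [-179.8, -0.0, 89.7]
force: [-0.2, -0.5, -1.1]
grip_width: 0.0216
```

>>> servo_tool:
  commands: [0,0,0,0,0,-2.2,0,0,0,0,0,0,0,0,0,0,0,0]

```text
time_s: 10.4
tool_pos: [0.5719, 0.0201, 0.144]
tool_rot: [-179.9, -0.0, 91.5]
force: [-0.3, -0.6, 0.4]
grip_width: 0.0217
```

```bash
python3 - <<'E'
from h import *
o,p,W,d=wrist('w6')
print(o['time_s'],o['tool_pos'],o['tool_rot'],o['qpos'])
print('top');blobs(W,.08,.1); print('sticks');blobs(W,.058,.074,80)
E
```

```text
10.4 [0.57189303 0.02012497 0.14404014] [-1.79875618e+02 -1.46777005e-02  9.14518696e+01] [ 34.59193254  15.60281488 -45.72396244  96.63403646  11.59567989
  72.79404405 -12.10169755]
top
blob px [330.  45.] 40931 z 0.088 c [574.3 154.2] sz [290.8  52.8] ang 1.67
sticks
blob px [212. 111.] 1213 z 0.066 c [489.7 113.5] sz [25.7 24.7] ang -88.41
blob px [326. 111.] 1145 z 0.0659 c [573.2 115.7] sz [25.7 21.5] ang -88.58
blob px [437. 111.] 1226 z 0.0658 c [654.1 118.2] sz [26.2 24.9] ang -87.31
blob px [341. 186.] 529 z 0.0658 c [585.5  58.8] sz [22.1 20.2] ang -12.53
blob px [146. 244.] 3390 z 0.066 c [427.3   2.4] sz [104.8  23.2] ang 85.02
```

View pics/w6.png

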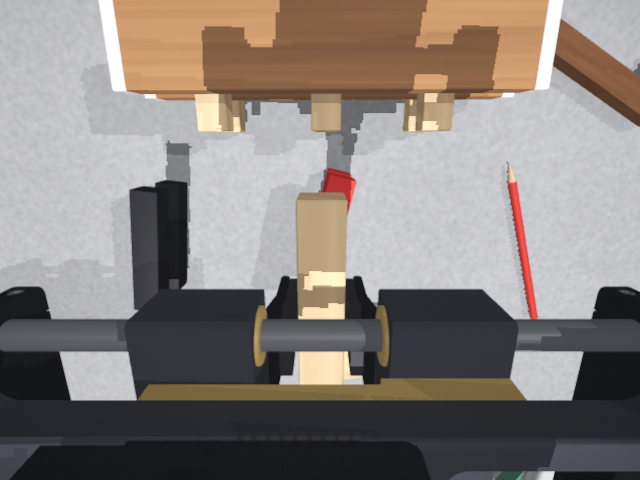

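```bash
python3 - <<'E'
from h import *
W=np.load('/tmp/w6.npz')['W']; a=np.radians(1.6);u=np.array([np.cos(a),np.sin(a)]);v=np.array([-u[1],u[0]]);C=np.array([.5745,.1547])
def pf(X): return np.c_[(X[:,:2]-C)@u,(X[:,:2]-C)@v,X[:,2]]*1000
m=(W[...,2]>.084)&(W[...,2]<.092);X=pf(W[m]);print('board',np.percentile(X,[.3,99.7],axis=0).round(1))
# angle of near edge
e=[]
for k in range(-130,131,10):
    s=X[abs(X[:,0]-k)<5]; e.append((k,np.percentile(s[:,1],1)))
e=np.array(e);f=np.polyfit(*e.T,1);print('edge angle',1.6+np.degrees(f[0]),f[1])
P=pf(W.reshape(-1,3))
for c in(-85,0,80):
    s=P[(abs(P[:,0]-c)<22)&(P[:,1]<-32)&(P[:,1]>-50)&(abs(P[:,2]-66)<2.5)]
    print(c,len(s),np.percentile(s[:,0],[1,5,50,95,99]).round(1),'y',np.percentile(s[:,1],[1,99]))
z=np.load('/tmp/top0.npz');Wt=cloud('top',z['d']);P=pf(Wt.reshape(-1,3))
m=(abs(P[:,0])<150)&(abs(P[:,1])<35)&(abs(P[:,2]-88)<4);print('top board',np.percentile(P[m],[.3,99.7],axis=0).round(1))
for c in(-85,0,80):
  for sg in (1,-1):
    s=P[(abs(P[:,0]-c)<22)&(sg*P[:,1]>32)&(sg*P[:,1]<50)&(abs(P[:,2]-66)<5)]
    print(c,sg,len(s),np.percentile(s[:,0],[2,50,98]).round(1))
E
```

```text
board [[-143.9  -26.5   85.5]
 [ 143.4   25.2   90.1]]
edge angle 1.6681816549515784 -26.16700909213891
-85 785 [-97.8 -96.9 -86.8 -76.7 -76.1] y [-49.53262579 -32.13477009]
0 766 [-13.  -12.3  -2.7   7.5   8.3] y [-49.67204166 -32.26584583]
80 784 [68.7 69.4 79.2 89.2 90.3] y [-49.79306494 -32.39646317]
top board [[-142.7  -25.8   84.1]
 [ 145.3   28.3   91.9]]
-85 1 78 [-95.3 -85.3 -75.4]
-85 -1 79 [-96.1 -87.1 -74.8]
0 1 81 [-12.1  -1.4   9.7]
0 -1 81 [-11.   -0.4   9.1]
80 1 77 [70.3 79.4 91. ]
80 -1 84 [71.  80.9 92.5]
```

>>> servo_tool:
  commands: [20,0.5,0,0,0,-0.2,38,1,0,0,0,0,38,1,0,0,0,0,28,1,0,0,0,0,11,0,0,0,0,0,0,0,30,0,0,0,0,0,30,0,0,0,0,0,12,0,0,0,0,0,0,0,0,0,0,0,0,0,0,0]

```text
time_s: 11.45
tool_pos: [0.573, 0.1549, 0.0741]
tool_rot: [179.9, -0.0, 91.7]
force: [-0.4, 0.2, -0.5]
grip_width: 0.0221
```

```bash
python3 - <<'E'
from h import *
go(.572,.155,.0618,91.67)
E
```

```text
t 11.45 pos [573.  154.9  74.1] rot [179.95  -0.    91.66] SHIFT [ 0.2 -1.  12.3] TURNz -0.01 F [-0.4  0.2 -0.5]
```

>>> servo_tool:
  commands: [0,-0.7,5,0,0,0,0,0,4,0,0,0,0,0,2.5,0,0,0,0,0,0.5,0,0,0,0,0,0,0,0,0]

```text
time_s: 11.95
tool_pos: [0.5717, 0.1551, 0.0614]
tool_rot: [180.0, 0.0, 91.7]
force: [-0.1, -0.4, 0.8]
grip_width: 0.022
```

```bash
python3 - <<'E'
from h import *
go(.572,.155,.0618,91.67)
E
```

```text
t 11.95 pos [571.7 155.1  61.4] rot [1.7999e+02 1.0000e-02 9.1710e+01] SHIFT [-0.1  0.3 -0.4] TURNz 0.04 F [-0.1 -0.4  0.8]
```

>>> servo_tool:
  commands: [0,0,0.5,0,0,0,0,0,0,0,0,0,0,0,0,0,0,0,0,0,0,0,0,0,0,0,0,0,0,0,0,0,0,0,0,0,0,0,-20,0,0,0,0,0,-40,0,0,0,0,0,-40,0,0,0]
  jaw: 42

```text
time_s: 12.85
tool_pos: [0.5708, 0.1551, 0.1612]
tool_rot: [-179.9, 0.0, 91.7]
force: [0.7, -0.5, 0.2]
grip_width: 0.042
```

>>> servo_tool:
  commands: [-30,0,0,0,0,0,-45,0,0,0,0,0,-40,0,0,0,0,0,-15,0,0,0,0,0,0,0,0,0,0,0,0,0,0,0,0,0]

```text
time_s: 13.45
tool_pos: [0.5753, 0.0271, 0.1608]
tool_rot: [180.0, -0.1, 91.8]
force: [0.1, 0.1, 0.3]
grip_width: 0.0423
```

```bash
cat >> h.py <<'E'
def pileview(n):
    o,p,W,d=wrist(n); a=np.radians(1.67);u=np.array([np.cos(a),np.sin(a)]);v=np.array([-u[1],u[0]]);C=np.array([.5743,.155])
    pf=lambda X: np.c_[(X[:,:2]-C)@u,(X[:,:2]-C)@v,X[:,2]]*1000
    P=pf(W.reshape(-1,3))
    m=(abs(P[:,2]-88)<3.5)&(abs(P[:,0])<160)&(abs(P[:,1])<40);print('board u,v',np.percentile(P[m],[.3,99.7],axis=0).round(1)[:,:2].tolist())
    for c in(-87,-2,80):
        s=P[(abs(P[:,0]-c)<25)&(abs(P[:,1]+40)<9)&(abs(P[:,2]-66)<2.5)]
        t=P[(abs(P[:,0]-c)<25)&(abs(P[:,1])<70)&(abs(P[:,2]-110)<2.5)]
        print(c,'low',np.percentile(s[:,0],[2,50,98]).round(1) if len(s)>50 else None)
        if len(t)>100:
            r=rect(t/1000.); print('   NEW n',len(t),r,'u',np.percentile(t[:,0],[2,50,98]).round(1),'v',np.percentile(t[:,1],[.5,99.5]).round(1),'z',np.median(t[:,2]).round(1))
    return o,p,W,d
E
python3 - <<'E'
from h import *
o,p,W,d=pileview('w7');print(o['time_s'],o['tool_pos'],o['tool_rot'])
E
```

```text
board u,v [[-143.8, -26.6], [143.6, 26.9]]
-87 low [-97.3 -86.6 -76.1]
-2 low None
   NEW n 4786 (array([ -2.4, -10.8]), array([82.8, 22. ]), -89.98) u [-12.9  -2.4   8.1] v [-52.2  29.8] z 109.9
80 low [69.  79.5 90. ]
13.45 [0.57533398 0.02705631 0.16079184] [ 1.79998203e+02 -7.94441158e-02  9.17728203e+01]
```

View pics/w7.png

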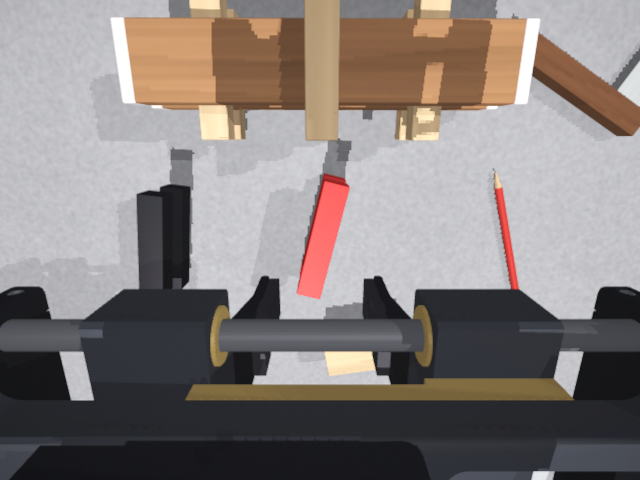

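Stick b is placed at u=-2.4 with the lower one at -2.3, square and centred. Next is the stick at top px (364,287).

>>> servo_tool:
  commands: [-15,-14,0,0,0,0,-33,-30,0,0,0,0,-33,-30,0,0,0,0,-33,-30,0,0,0,0,-28,-25,0,0,0,0,-14,-12,0,0,0,0,0,0,0,0,0,8.5,0,0,0,0,0,8.5,0,0,0,0,0,8.5,0,0,0,0,0,8.5]

```text
time_s: 14.5
tool_pos: [0.44, -0.1323, 0.1608]
tool_rot: [180.0, -0.0, 57.6]
force: [-0.5, 0.3, -0.7]
grip_width: 0.0422
```

>>> servo_tool:
  commands: [0,0,0,0,0,8.5,0,0,0,0,0,8.5,0,0,0,0,0,8.5,0,0,0,0,0,8.5,0,0,0,0,0,8.5,0,0,0,0,0,8.5,0,0,0,0,0,8.5,0,0,0,0,0,8.5,0,0,0,0,0,1.8,0,0,0,0,0,0]

```text
time_s: 15.5
tool_pos: [0.4399, -0.1325, 0.1607]
tool_rot: [-180.0, 0.0, -11.8]
force: [-0.3, 0.4, 0.1]
grip_width: 0.0418
```

```bash
python3 - <<'E'
from h import *
o,p,W,d=wrist('w8')
print(o['qpos'].round(1))
blobs(W,.013,.03,box=(.35,.55,-.35,-.05))
go(.4388,-.1331,-.027,-12.1)
E
```

```text
[ 57.7  -3.2 -42.3 110.   -2.3  72.4 -85.7]
blob px [430. 200.] 2605 z 0.0218 c [ 433.7 -240.4] sz [105.3  22.3] ang 16.69
blob px [322. 217.] 2365 z 0.022 c [ 439. -133.] sz [105.2  21.4] ang -12.23
t 15.55 pos [ 439.8 -132.9  160.7] rot [-179.99    0.    -11.82] SHIFT [ -0.9   0.5 187.7] TURNz 0.28 F [-0.4  0.6  0. ]
```

View pics/w8.png

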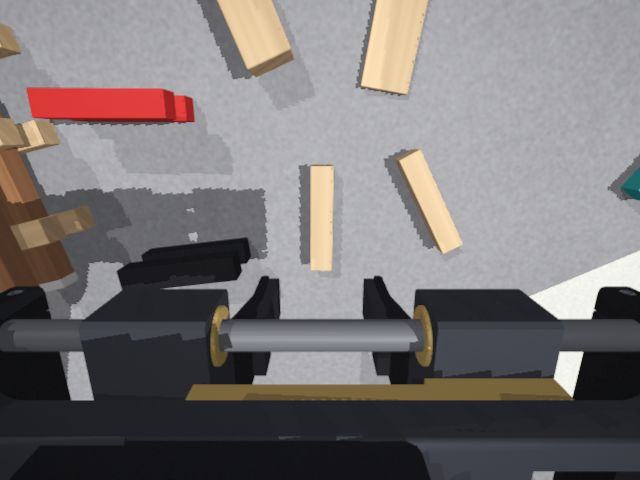

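>>> servo_tool:
  commands: [-0.8,0.4,30,0,0,0.3,0,0,45,0,0,0,0,0,45,0,0,0,0,0,40,0,0,0,0,0,19,0,0,0,0,0,8.5,0,0,0,0,0,0,0,0,0]

```text
time_s: 16.25
tool_pos: [0.438, -0.134, -0.0274]
tool_rot: [-179.9, 0.1, -12.3]
force: [0.0, -1.1, 0.6]
grip_width: 0.042
```

>>> servo_tool:
  commands: [0,0,0,0,0,0,0,0,0,0,0,0,0,0,0,0,0,0,0,0,0,0,0,0,0,0,0,0,0,0,0,0,0,0,0,0]
  jaw: 0

```text
time_s: 16.85
tool_pos: [0.4392, -0.1356, -0.0258]
tool_rot: [180.0, -0.1, -12.4]
force: [-0.9, -0.2, 6.4]
grip_width: 0.0222
```

```bash
python3 - <<'E'
from h import *
go(.4388,-.1331,-.027,-12.1)
E
```

```text
t 16.85 pos [ 439.2 -135.6  -25.8] rot [ 1.7995e+02 -9.0000e-02 -1.2400e+01] SHIFT [-0.9 -2.3  1.2] TURNz -0.3 F [-0.9 -0.2  6.4]
```

>>> servo_tool:
  commands: [0,0,-10,0,0,0,0,0,-40,0,0,0,0,0,-50,0,0,0,0,0,-50,0,0,0,0,0,-22,0,0,0,0,0,0,0,0,0,0,0,0,0,0,0]

```text
time_s: 17.55
tool_pos: [0.4381, -0.1352, 0.1454]
tool_rot: [179.9, -0.0, -12.4]
force: [-0.0, -0.6, -1.1]
grip_width: 0.0218
```

```bash
python3 - <<'E'
from h import *
o,p,W,d=wrist('w9')
go(.575,.02,.150,91.67); print(o['grip_width'])
# held stick front end in tool frame
R=Ro.from_euler('xyz',o['tool_rot'],degrees=True).as_matrix()
for n in('w5','w9'):
  i=camera_info('wrist');K=i['camera_matrix'];d=np.load('/tmp/%s.npz'%n)['d'];v,u=np.mgrid[185:275,280:370];dd=d[185:275,280:370]
  P=np.stack([(u-K[0,2])/K[0,0]*dd,(v-K[1,2])/K[1,1]*dd,dd],-1).reshape(-1,3);T=i['T_tool_cam'];P=(P@T[:3,:3].T+T[:3,3])*1000
  P=P[(P[:,2]<-20)&(abs(P[:,1])<20)]
  t=P[(P[:,2]<-44)];print(n,len(t),'top face x max',np.percentile(t[:,0],[2,98]).round(1),'y',np.percentile(t[:,1],[1,99]).round(1),'z',np.percentile(t[:,2],[5,50,95]).round(1))
  f=np.linalg.lstsq(np.c_[t[:,0],np.ones(len(t))],t[:,2],rcond=None)[0];print('pitch slope deg',np.degrees(f[0]).round(2), f[1].round(1))
E
```

```text
t 17.6 pos [ 437.4 -134.9  144.4] rot [ 1.800e+02  9.000e-02 -1.239e+01] SHIFT [ 101.1 -180.8   -5.7] TURNz 75.94 F [-0.2  0.6 -0.8]
0.021845141185304957
w5 3889 top face x max [18.9 52.1] y [-10.8  10.8] z [-49.6 -48.6 -47.4]
pitch slope deg -18.06 -37.9
w9 3810 top face x max [18.6 51.6] y [-10.7  10.7] z [-48.7 -47.6 -46.5]
pitch slope deg -29.87 -30.3
```

View pics/w9.png

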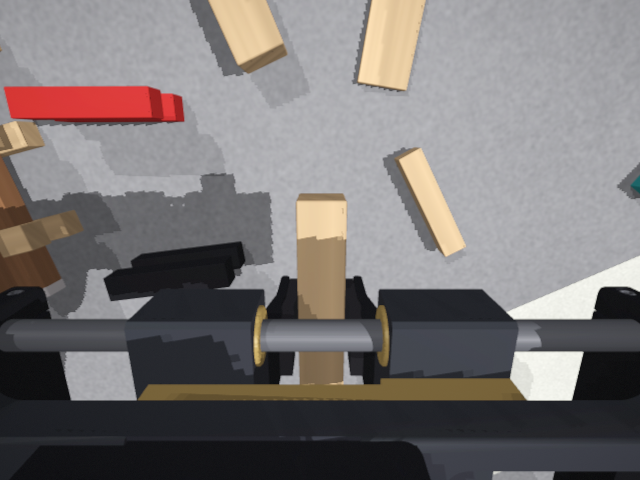

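>>> servo_tool:
  commands: [-1,-18,0,0,0,0,-1.5,-38,0,0,0,0,-1.5,-40,0,0,0,0,-1.5,-40,0,0,0,0,-2,-40,0,0,0,0,-2,-40,0,0,0,0,-2,-40,0,0,0,0,-1,-27,0,0,0,0,0,-8,0,0,0,0,0,0,0,0,0,-8.5]

```text
time_s: 18.6
tool_pos: [0.4872, 0.1531, 0.1438]
tool_rot: [-180.0, 0.2, -3.5]
force: [-0.7, -0.2, -0.5]
grip_width: 0.0216
```

>>> servo_tool:
  commands: [0,0,0,0,0,-8.5,0,0,0,0,0,-8.5,0,0,0,0,0,-8.5,0,0,0,0,0,-8.5,0,0,0,0,0,-8.5,0,0,0,0,0,-8.5,0,0,0,0,0,-8.5,0,0,0,0,0,-8.5,0,0,0,0,0,-8.5,0,0,0,0,0,-8.5]

```text
time_s: 19.6
tool_pos: [0.4876, 0.1501, 0.1438]
tool_rot: [-179.8, 0.1, 81.4]
force: [0.1, 0.1, -1.0]
grip_width: 0.0219
```

>>> servo_tool:
  commands: [0,0,0,0,0,-8.5,0,0,0,0,0,-2.1,0,0,0,0,0,0,0,0,0,0,0,0]

```text
time_s: 20.0
tool_pos: [0.488, 0.1508, 0.1443]
tool_rot: [-179.9, 0.0, 91.6]
force: [-0.4, -0.1, -1.2]
grip_width: 0.0215
```

```bash
python3 - <<'E'
from h import *
go(.4876,.1527,.0624,91.67)
print(monitor.get_obs()['qpos'].round(1))
E
```

```text
t 20.0 pos [488.  150.8 144.3] rot [-1.799e+02  3.000e-02  9.160e+01] SHIFT [ 2.  -0.2 81.9] TURNz -0.07 F [-0.4 -0.1 -1.2]
[ 48.4  15.3 -76.6 104.3  15.6  72.8 -30.9]
```

>>> servo_tool:
  commands: [2,0,25,0,0,0,0,0,30,0,0,0,0,0,14,0,0,0,0,0,0,0,0,0,0,0,0,0,0,0]

```text
time_s: 20.5
tool_pos: [0.4887, 0.1541, 0.0768]
tool_rot: [180.0, -0.0, 91.7]
force: [-0.0, -0.3, -0.2]
grip_width: 0.0219
```

```bash
python3 - <<'E'
from h import *
go(.4876,.1527,.0624,91.67)
print(monitor.get_obs()['qpos'].round(1))
E
```

```text
t 20.5 pos [488.7 154.1  76.8] rot [ 1.7999e+02 -2.0000e-02  9.1720e+01] SHIFT [-1.4 -1.2 14.4] TURNz 0.05 F [-0.  -0.3 -0.2]
[ 42.3  20.3 -71.8 108.7  21.1  66.2 -35.5]
```

>>> servo_tool:
  commands: [-1,-0.9,6,0,0,0,0,0,5,0,0,0,0,0,2.6,0,0,0,0,0,0,0,0,0,0,0,0,0,0,0]

```text
time_s: 21.0
tool_pos: [0.4877, 0.1528, 0.0627]
tool_rot: [180.0, 0.0, 91.7]
force: [0.0, 0.0, -0.5]
grip_width: 0.0216
```

```bash
python3 - <<'E'
from h import *
go(.4876,.1527,.0624,91.67)
print(monitor.get_obs()['qpos'].round(1))
E
```

```text
t 21.0 pos [487.7 152.8  62.7] rot [180.     0.    91.71] SHIFT [-0.1 -0.1  0.3] TURNz 0.04 F [ 0.   0.  -0.5]
[ 41.5  21.2 -70.9 109.6  22.2  64.9 -36.3]
```

>>> servo_tool:
  commands: [0,0,0.5,0,0,0,0,0,0,0,0,0,0,0,0,0,0,0,0,0,0,0,0,0,0,0,0,0,0,0,0,0,0,0,0,0,0,0,-20,0,0,0,0,0,-40,0,0,0,0,0,-40,0,0,0]
  jaw: 42

```text
time_s: 21.9
tool_pos: [0.4868, 0.1528, 0.1627]
tool_rot: [-179.9, -0.0, 91.8]
force: [1.3, -0.3, -0.1]
grip_width: 0.0417
```

>>> servo_tool:
  commands: [-20,14,0,0,0,0,-35,23,0,0,0,0,-35,23,0,0,0,0,-28,18,0,0,0,0,-10,6,0,0,0,0,0,0,0,0,0,0,0,0,0,0,0,0]

```text
time_s: 22.6
tool_pos: [0.5745, 0.0292, 0.1618]
tool_rot: [-179.9, -0.1, 91.8]
force: [0.2, 0.6, 0.1]
grip_width: 0.0421
```

```bash
python3 - <<'E'
from h import *
o,p,W,d=pileview('w10');print(o['time_s'],o['tool_pos'],o['tool_rot'],o['qpos'].round(1))
go(.4337,-.2406,.16,16.5)
E
```

```text
board u,v [[-143.9, -26.7], [143.8, 27.0]]
-87 low [-81.3 -78.5 -75.9]
   NEW n 4983 (array([-86.3,  -9.9]), array([85., 23.]), -89.62) u [-96.7 -85.9 -75.4] v [-52.3  32.1] z 110.0
-2 low None
   NEW n 4892 (array([-2.4, -9.6]), array([84.8, 22. ]), -90.0) u [-13.   -2.5   8.2] v [-52.   32.3] z 109.9
80 low [69.  79.5 90.1]
22.6 [0.5745044  0.02918579 0.16182622] [-1.79940935e+02 -6.63366384e-02  9.18209858e+01] [ 49.3  23.1 -68.   94.6  21.8  77.3 -20.2]
t 22.65 pos [574.4  29.7 162.1] rot [-1.7997e+02 -3.0000e-02  9.1890e+01] SHIFT [-265.5 -149.6    2. ] TURNz 75.39 F [-0.1  0.  -0. ]
```

Stick a is placed at u=-86.0 against -86.7 below. On to the third stick.

>>> servo_tool:
  commands: [-20,-11,0,0,0,0,-36,-20,0,0,0,0,-38,-21,0,0,0,0,-38,-22,0,0,0,0,-38,-22,0,0,0,0,-38,-22,0,0,0,0,-34,-19,0,0,0,0,-18,-10,0,0,0,0,-5.5,-2.5,0,0,0,0,0,0,0,0,0,8.5]

```text
time_s: 23.65
tool_pos: [0.4339, -0.2416, 0.1619]
tool_rot: [-180.0, 0.0, 83.1]
force: [0.4, 0.2, 0.2]
grip_width: 0.0419
```

>>> servo_tool:
  commands: [0,0,0,0,0,8.5,0,0,0,0,0,8.5,0,0,0,0,0,8.5,0,0,0,0,0,8.5,0,0,0,0,0,8.5,0,0,0,0,0,8.5,0,0,0,0,0,8.5,0,0,0,0,0,7.3,0,0,0,0,0,0,0,0,0,0,0,0]

```text
time_s: 24.65
tool_pos: [0.4347, -0.2406, 0.1621]
tool_rot: [180.0, 0.0, 16.8]
force: [-0.4, -0.0, 0.2]
grip_width: 0.0424
```

```bash
python3 - <<'E'
from h import *
o,p,W,d=wrist('w11')
print(o['qpos'].round(1))
blobs(W,.013,.03,box=(.35,.55,-.35,-.1))
go(.4337,-.2406,-.027,16.6)
E
```

```text
[ 87.6   5.2 -63.7 104.9   4.9  72.9 -50.7]
blob px [321. 216.] 2346 z 0.022 c [ 434.3 -240.5] sz [104.3  21.8] ang 16.31
t 24.7 pos [ 434.5 -241.   162.1] rot [1.7999e+02 1.0000e-02 1.6710e+01] SHIFT [ -0.6  -0.7 189.1] TURNz 0.11 F [-0.9  0.4 -0.2]
```

>>> servo_tool:
  commands: [-0.4,-0.5,30,0,0,0.2,0,0,45,0,0,0,0,0,45,0,0,0,0,0,40,0,0,0,0,0,20,0,0,0,0,0,8.5,0,0,0,0,0,0,0,0,0]

```text
time_s: 25.4
tool_pos: [0.4332, -0.2413, -0.0269]
tool_rot: [-179.9, 0.0, 16.3]
force: [0.3, -0.2, -0.7]
grip_width: 0.0419
```

>>> servo_tool:
  commands: [0,0,0,0,0,0,0,0,0,0,0,0,0,0,0,0,0,0,0,0,0,0,0,0,0,0,0,0,0,0,0,0,0,0,0,0]
  jaw: 0

```text
time_s: 26.0
tool_pos: [0.434, -0.2428, -0.0254]
tool_rot: [179.9, -0.0, 16.2]
force: [-0.9, 0.1, 5.8]
grip_width: 0.0219
```

>>> servo_tool:
  commands: [0,0,-10,0,0,0,0,0,-40,0,0,0,0,0,-50,0,0,0,0,0,-50,0,0,0,0,0,-22,0,0,0,0,0,0,0,0,0,0,0,0,0,0,0]

```text
time_s: 26.7
tool_pos: [0.4331, -0.2423, 0.1458]
tool_rot: [179.9, 0.0, 16.2]
force: [-1.1, -0.8, -1.5]
grip_width: 0.0218
```

```bash
cat >> h.py <<'E'
def held(n):
  i=camera_info('wrist');K=i['camera_matrix'];d=np.load('/tmp/%s.npz'%n)['d'];v,u=np.mgrid[185:275,280:370];dd=d[185:275,280:370]
  P=np.stack([(u-K[0,2])/K[0,0]*dd,(v-K[1,2])/K[1,1]*dd,dd],-1).reshape(-1,3);T=i['T_tool_cam'];P=(P@T[:3,:3].T+T[:3,3])*1000
  P=P[(P[:,2]<-20)&(abs(P[:,1])<20)]
  t=P[(P[:,2]<-44)];print(n,len(t),'front x',np.percentile(t[:,0],[2,98]).round(1),'y',np.percentile(t[:,1],[1,99]).round(1),'z',np.percentile(t[:,2],[5,50,95]).round(1))
E
python3 - <<'E'
from h import *
o,p,W,d=wrist('w12')
print(o['grip_width']);held('w12')
go(.6539,.1575,.150,91.67)
E
```

```text
0.02175266230760856
w12 3912 front x [18.5 52.6] y [-10.7  10.7] z [-48.3 -47.2 -46.2]
t 26.75 pos [ 432.5 -241.9  144.8] rot [-1.7996e+02  8.0000e-02  1.6200e+01] SHIFT [ 324.1 -321.8   -5.4] TURNz -75.47 F [ 0.   0.3 -1.1]
```

>>> servo_tool:
  commands: [14,-14,0,0,0,0,26,-26,0,0,0,0,32,-32,0,0,0,0,33,-33,0,0,0,0,33,-33,0,0,0,0,33,-33,0,0,0,0,33,-33,0,0,0,0,33,-33,0,0,0,0,33,-33,0,0,0,0,30,-30,0,0,0,0]

```text
time_s: 27.75
tool_pos: [0.637, 0.132, 0.1427]
tool_rot: [-179.9, 0.2, 16.3]
force: [1.6, -1.3, -0.0]
grip_width: 0.0218
```

>>> servo_tool:
  commands: [18,-16,0,0,0,0,6,-6,0,0,0,0,0,0,0,0,0,-8.4,0,0,0,0,0,-8.4,0,0,0,0,0,-8.4,0,0,0,0,0,-8.4,0,0,0,0,0,-8.4,0,0,0,0,0,-8.4,0,0,0,0,0,-8.4,0,0,0,0,0,-8.4]

```text
time_s: 28.75
tool_pos: [0.6538, 0.1557, 0.144]
tool_rot: [-179.9, 0.1, 83.7]
force: [-0.2, 0.3, -0.1]
grip_width: 0.0221
```

>>> servo_tool:
  commands: [0,0,0,0,0,-8.3,0,0,0,0,0,0,0,0,0,0,0,0]

```text
time_s: 29.05
tool_pos: [0.6541, 0.1564, 0.1445]
tool_rot: [-179.9, 0.0, 91.5]
force: [-0.9, -0.2, -0.2]
grip_width: 0.0218
```

```bash
python3 - <<'E'
from h import *
go(.6539,.1575,.0624,91.67)
print(monitor.get_obs()['qpos'].round(1))
E
```

```text
t 29.05 pos [654.1 156.4 144.5] rot [-1.799e+02  4.000e-02  9.148e+01] SHIFT [ 1.1 -0.  82.1] TURNz -0.19 F [-0.9 -0.2 -0.2]
[ 30.5  42.7 -73.3  81.2  40.6  85.5 -39.8]
```

>>> servo_tool:
  commands: [0.4,-0.4,25,0,0,-0.1,0,0,30,0,0,0,0,0,14,0,0,0,0,0,6,0,0,0,0,0,0,0,0,0]

```text
time_s: 29.55
tool_pos: [0.654, 0.1577, 0.0703]
tool_rot: [-180.0, 0.0, 91.8]
force: [-0.4, 0.1, 0.5]
grip_width: 0.0218
```

```bash
python3 - <<'E'
from h import *
go(.6539,.1573,.0622,91.67)
print(monitor.get_obs()['qpos'].round(1))
E
```

```text
t 29.55 pos [654.  157.7  70.3] rot [-1.7995e+02  2.0000e-02  9.1760e+01] SHIFT [-0.3 -0.1  8.1] TURNz 0.09 F [-0.4  0.1  0.5]
[ 30.   45.9 -70.6  85.9  43.6  79.2 -41.6]
```

>>> servo_tool:
  commands: [-0.3,0,4,0,0,0.1,0,0,3,0,0,0,0,0,1.2,0,0,0,0,0,0,0,0,0,0,0,0,0,0,0]

```text
time_s: 30.05
tool_pos: [0.6544, 0.1577, 0.0628]
tool_rot: [180.0, -0.0, 91.7]
force: [1.2, -0.1, 1.4]
grip_width: 0.0218
```

>>> servo_tool:
  commands: [0,0,0.4,0,0,0,0,0,0,0,0,0,0,0,0,0,0,0,0,0,0,0,0,0,0,0,0,0,0,0,0,0,0,0,0,0,0,0,-20,0,0,0,0,0,-40,0,0,0,0,0,-40,0,0,0]
  jaw: 42

```text
time_s: 30.95
tool_pos: [0.6538, 0.1576, 0.1641]
tool_rot: [-180.0, -0.0, 91.7]
force: [1.2, 1.2, -0.0]
grip_width: 0.042
```

>>> servo_tool:
  commands: [-20,-13,0,0,0,0,-35,-21,0,0,0,0,-35,-22,0,0,0,0,-28,-18,0,0,0,0,-10,-6,0,0,0,0,0,0,0,0,0,0,0,0,0,0,0,0]
  jaw: 80

```text
time_s: 31.65
tool_pos: [0.5786, 0.028, 0.1633]
tool_rot: [179.9, 0.0, 91.7]
force: [0.7, 0.6, 0.1]
grip_width: 0.0792
```

```bash
python3 - <<'E'
from h import *
o,p,W,d=pileview('w13');print(o['time_s'],o['tool_pos'],o['tool_rot'],o['qpos'].round(1))
p,d=read_camera('top');save('t13',p);np.savez('/tmp/t13.npz',p=p,d=d)
E
```

```text
board u,v [[-143.9, -26.7], [143.9, 27.2]]
-87 low [-81.7 -78.6 -76. ]
   NEW n 4894 (array([-86.3, -10.3]), array([84., 23.]), 89.99) u [-96.6 -85.9 -75.4] v [-52.2  31.1] z 110.0
-2 low None
   NEW n 4794 (array([ -2.4, -10.1]), array([84., 22.]), -89.97) u [-12.9  -2.1   8.1] v [-52.1  31.4] z 109.9
80 low [68.7 71.8 75.2]
   NEW n 4815 (array([80.1, -9.5]), array([83.5, 22.8]), -89.93) u [69.3 79.8 90.6] v [-51.3  31.5] z 109.8
31.65 [0.57860984 0.02797586 0.16326558] [1.79898349e+02 4.14542112e-03 9.17232664e+01] [ 53.6  29.7 -77.4  94.   29.4  80.2 -25.7]
```

View pics/w13.png

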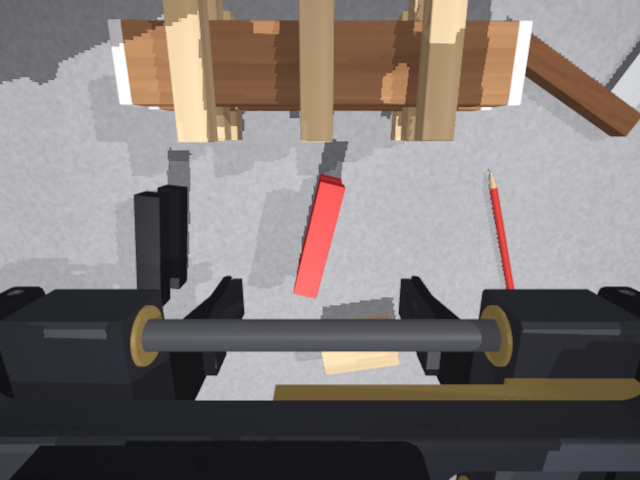

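All three stickers match those below to within 1 mm (u -86.0/-86.7, -2.4/-2.3, 79.9/79.5). q3 is at -77.4, close to its -79.2 limit, so I'll test which turn direction relieves it.

>>> servo_tool:
  commands: [0,0,0,0,0,8,0,0,0,0,0,8,0,0,0,0,0,8,0,0,0,0,0,8]

```text
time_s: 32.15
tool_pos: [0.5783, 0.0294, 0.1622]
tool_rot: [-180.0, -0.1, 59.6]
force: [0.4, 0.3, -1.3]
grip_width: 0.08
```

```bash
python3 - <<'E'
from h import *
z=np.load('/tmp/t13.npz');W=cloud('top',z['d'])
blobs(W,.014,.032,box=(.33,.72,.25,.45))
print(monitor.get_obs()['qpos'].round(2));go(.5336,.3635,.16,-3.7)
E
```

```text
blob px [144. 248.] 3180 z 0.0225 c [535.2 364.8] sz [290.3  57.5] ang -3.75
[ 50.25  25.11 -70.46  94.05  24.05  78.1  -54.03]
t 32.15 pos [578.3  29.4 162.2] rot [-1.7998e+02 -7.0000e-02  5.9550e+01] SHIFT [ 265.3 -207.9    2.6] TURNz 63.25 F [ 0.4  0.3 -1.3]
```

>>> servo_tool:
  commands: [0,0,0,0,0,7.9,0,0,0,0,0,7.9,0,0,0,0,0,7.9,0,0,0,0,0,7.9,0,0,0,0,0,7.9,0,0,0,0,0,7.9,0,0,0,0,0,7.9,0,0,0,0,0,7.9,0,0,0,0,0,0]

```text
time_s: 33.05
tool_pos: [0.5782, 0.0293, 0.1621]
tool_rot: [-180.0, -0.0, -3.3]
force: [-0.4, 0.2, 0.7]
grip_width: 0.0801
```

```bash
python3 - <<'E'
from h import *
print(monitor.get_obs()['qpos'].round(2));go(.46,.3635,.16,-3.7)
E
```

```text
[  42.35   19.08  -57.69   94.25   16.53   75.85 -111.35]
t 33.05 pos [578.2  29.3 162.1] rot [-179.97   -0.     -3.34] SHIFT [-137.5 -326.8    2.3] TURNz 0.36 F [-0.4  0.2  0.7]
```

>>> servo_tool:
  commands: [-10,-20,0,0,0,0.3,-14,-40,0,0,0,0,-14,-40,0,0,0,0,-14,-40,0,0,0,0,-8,-20,0,0,0,0]

```text
time_s: 33.55
tool_pos: [0.5265, 0.1969, 0.1626]
tool_rot: [-179.9, 0.0, -3.1]
force: [-0.8, -0.1, 0.5]
grip_width: 0.0801
```

```bash
python3 - <<'E'
from h import *
print(monitor.get_obs()['qpos'].round(2));go(.46,.3635,.16,-3.7)
E
```

```text
[  29.25   17.67  -61.73   96.5    15.91   75.4  -128.55]
t 33.55 pos [526.5 196.9 162.6] rot [-1.7986e+02  1.0000e-02 -3.1500e+00] SHIFT [ -75.5 -162.7    3. ] TURNz 0.55 F [-0.8 -0.1  0.5]
```

>>> servo_tool:
  commands: [-9,-22,0,0,0,0.5,-13,-38,0,0,0,0,-13,-38,0,0,0,0,-8,-23,0,0,0,0,0,0,0,0,0,0,0,0,0,0,0,0]

```text
time_s: 34.15
tool_pos: [0.494, 0.3158, 0.1619]
tool_rot: [-180.0, 0.0, -4.0]
force: [0.6, -0.9, -0.2]
grip_width: 0.0802
```

```bash
python3 - <<'E'
from h import *
o,p,W,d=wrist('w14')
print(o['qpos'].round(2),o['tool_pos'],o['tool_rot'])
blobs(W,.015,.03,box=(.3,.75,.3,.43))
a=np.radians(-3.7);u=np.array([np.cos(a),np.sin(a)]);v=np.array([-u[1],u[0]])
m=(abs(W[...,2]-.022)<.004)&(W[...,1]>.3)&(W[...,1]<.43)&(W[...,0]>.3);X=W[m][:,:2]*1000
A=X@u;B=X@v;print('far end',np.percentile(A,99.7),'sides',np.percentile(B,[.5,99.5]))
ce=np.array([np.percentile(A,99.8)-145,np.mean(np.percentile(B,[.5,99.5]))]);print('centre',ce[0]*u+ce[1]*v)
e=[]
for k in np.arange(A.max()-140,A.max()-10,10):
  s=B[abs(A-k)<5]; 
  if len(s)>50:e.append((k,np.percentile(s,1),np.percentile(s,99)))
e=np.array(e);print('angle',-3.7+np.degrees(np.polyfit(e[:,0],e[:,1],1)[0]),-3.7+np.degrees(np.polyfit(e[:,0],e[:,2],1)[0]),e[:,2]-e[:,1])
E
```

```text
[  14.58   21.9   -61.63   93.15   19.67   76.84 -143.87] [0.49398262 0.31580399 0.16190387] [-1.79999519e+02  2.80726712e-02 -3.98723936e+00]
blob px [268. 157.] 17901 z 0.0219 c [533.6 363.6] sz [289.7  54.5] ang -3.72
far end 653.0339125825195 sides [370.20536314 423.65696559]
centre [532.80837762 363.30507636]
angle -3.772251771937134 -3.6765962740026836 [52.53960085 52.45254511 52.84873502 53.31051784 52.23960806 52.77078878
 52.9632093  53.29448943 52.6354136  52.69475902 53.09588731 52.70002963
 52.76367237]
```

View pics/w14.png

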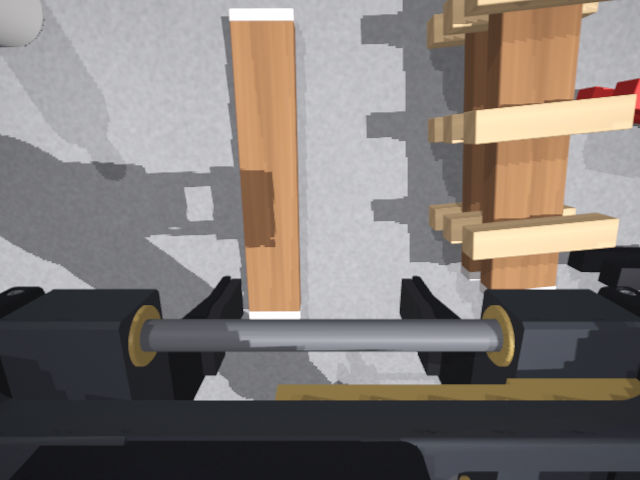

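>>> servo_tool:
  commands: [10,-14,0,0,0,-0.3,16,-22,0,0,0,0,10,-14,0,0,0,0,0,0,35,0,0,0,0,0,40,0,0,0,0,0,0,0,0,0]

```text
time_s: 34.8
tool_pos: [0.5324, 0.357, 0.0812]
tool_rot: [179.6, 0.4, -4.1]
force: [-0.5, -0.5, -0.4]
grip_width: 0.0799
```

```bash
python3 - <<'E'
from h import *
o=monitor.get_obs();print(o['qpos'].round(2),o['grip_width']);go(.5333,.3635,-.024,-3.72)
E
```

```text
[   4.59   32.71  -55.57   89.89   27.73   72.89 -149.4 ] 0.07989896607742904
t 34.8 pos [532.4 357.   81.2] rot [179.58   0.43  -4.07] SHIFT [  1.3  -7.3 105.2] TURNz -0.35 F [-0.5 -0.5 -0.4]
```

>>> servo_tool:
  commands: [0,0,0,0,0,-0.3,0,0,0,0,0,0]

```text
time_s: 35.0
tool_pos: [0.5355, 0.3623, 0.0894]
tool_rot: [-179.9, -0.1, -3.7]
force: [-0.5, -0.6, 0.8]
grip_width: 0.0798
```

```bash
python3 - <<'E'
from h import *
o=monitor.get_obs();print(o['qpos'].round(2),o['grip_width']);go(.5333,.3635,-.024,-3.72)
E
```

```text
[   4.62   32.39  -55.97   89.4    27.72   72.93 -149.14] 0.0797777246490975
t 35.0 pos [535.5 362.3  89.4] rot [-1.799e+02 -1.500e-01 -3.720e+00] SHIFT [ -2.6  -0.8 113.4] TURNz 0.0 F [-0.5 -0.6  0.8]
```

>>> servo_tool:
  commands: [-1.5,-0.8,25,0,0,0,0,0,25,0,0,0,0,0,0,0,0,0]

```text
time_s: 35.3
tool_pos: [0.5321, 0.3615, 0.0361]
tool_rot: [179.9, 0.1, -3.7]
force: [-0.3, 0.0, -0.3]
grip_width: 0.0798
```

```bash
python3 - <<'E'
from h import *
o=monitor.get_obs();print(o['qpos'].round(2),o['grip_width']);go(.5333,.3635,-.024,-3.72)
E
```

```text
[   2.99   34.81  -53.42   92.33   29.59   68.24 -150.58] 0.07984137681249785
t 35.3 pos [532.1 361.5  36.1] rot [ 1.7988e+02  9.0000e-02 -3.7000e+00] SHIFT [ 1.1 -2.2 60.1] TURNz 0.02 F [-0.3  0.  -0.3]
```

>>> servo_tool:
  commands: [0.4,-1,20,0,0,0,0,0,20,0,0,0,0,0,12,0,0,0,0,0,5,0,0,0,0,0,0,0,0,0]

```text
time_s: 35.8
tool_pos: [0.5335, 0.364, -0.0193]
tool_rot: [-180.0, -0.0, -3.7]
force: [-0.8, -1.0, 0.3]
grip_width: 0.0804
```

```bash
python3 - <<'E'
from h import *
o=monitor.get_obs();print(o['qpos'].round(2),o['grip_width']);go(.5333,.3635,-.024,-3.72)
E
```

```text
[   0.28   37.59  -49.53   94.34   31.43   62.92 -151.83] 0.08037673975675669
t 35.8 pos [533.5 364.  -19.3] rot [-1.7999e+02 -3.0000e-02 -3.6900e+00] SHIFT [-0.2  0.6  4.7] TURNz 0.03 F [-0.8 -1.   0.3]
```

Down 3 more, then close on the board: 80→54 mm, about 0.5 s, with 40 N.

>>> servo_tool:
  commands: [0,0.5,3,0,0,0,0,0,0,0,0,0,0,0,0,0,0,0,0,0,0,0,0,0,0,0,0,0,0,0,0,0,0,0,0,0,0,0,0,0,0,0]
  jaw: 45
  newtons: 40

```text
time_s: 36.5
tool_pos: [0.5333, 0.3635, -0.0226]
tool_rot: [-180.0, -0.0, -3.7]
force: [-0.5, -0.9, 2.3]
grip_width: 0.0535
```

>>> servo_tool:
  commands: [0,0,-10,0,0,0,0,0,-25,0,0,0,0,0,-40,0,0,0,0,0,-45,0,0,0,0,0,-40,0,0,0,0,0,-15,0,0,0,0,0,0,0,0,0,0,0,0,0,0,0]

```text
time_s: 37.3
tool_pos: [0.5324, 0.3624, 0.1502]
tool_rot: [179.9, 0.1, -3.7]
force: [-0.6, -0.5, -1.7]
grip_width: 0.0535
```

```bash
python3 - <<'E'
from h import *
o,p,W,d=wrist('w15');print(o['qpos'].round(2),o['grip_width'],o['tool_pos'],o['tool_rot']);go(.5743,.155,.15,1.67)
for n in ('side',):
  p,d=read_camera(n);save('s15',p)
E
```

```text
[   3.77   28.57  -55.06   85.51   23.59   78.37 -146.51] 0.053466078323303766 [0.53241663 0.36238716 0.15020749] [ 1.79884121e+02  9.93486585e-02 -3.69090306e+00]
t 37.35 pos [532.1 362.  149.4] rot [ 1.7984e+02  1.7000e-01 -3.6900e+00] SHIFT [ 5.540e+01  2.039e+02 -2.000e-01] TURNz -5.36 F [ 0.6  0.2 -2.3]
```

View pics/w15.png

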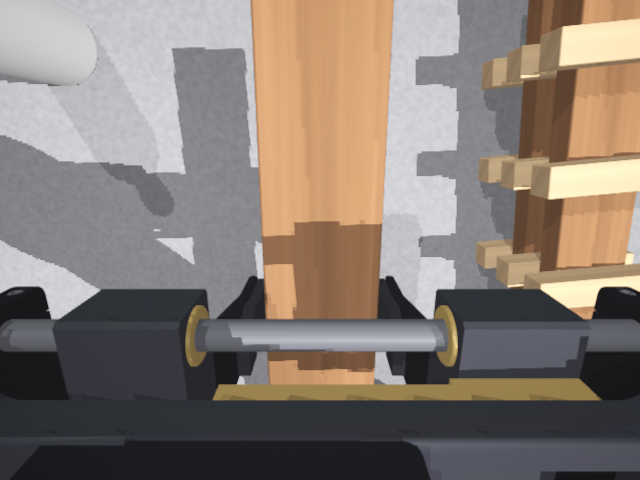

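View pics/s15.png

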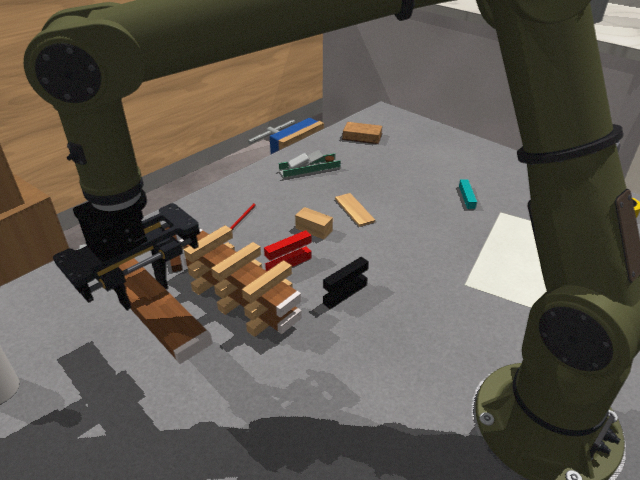

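>>> servo_tool:
  commands: [4,15,0,0,0,0,9,33,0,0,0,0,9,34,0,0,0,0,9,34,0,0,0,0,9,34,0,0,0,0,9,33,0,0,0,0,5,17,0,0,0,-1.4,1,4,0,0,0,-3,0,0,0,0,0,-1,0,0,0,0,0,0]

```text
time_s: 38.4
tool_pos: [0.574, 0.1566, 0.1507]
tool_rot: [-180.0, 0.1, 1.7]
force: [0.9, 0.7, -1.4]
grip_width: 0.0536
```

```bash
python3 - <<'E'
from h import *
o,p,W,d=wrist('w16');print(o['qpos'].round(2),o['grip_width'],o['tool_pos'],o['tool_rot']);go(.5743,.155,.0876,1.67)
m=(abs(W[...,2]-.194)<.012)&(abs(W[...,1]-.155)<.06)&(W[...,0]>.6)
X=W[m];f=np.linalg.lstsq(np.c_[X[:,:2]-[.65,.155],np.ones(len(X))],X[:,2],rcond=None)[0];print(len(X),'slopes deg',np.degrees(f[:2]).round(2),'z',f[2])
e=[]
for x in np.arange(.60,X[:,0].max(),.01):
  s=X[abs(X[:,0]-x)<.005]
  if len(s)>40:e.append((x,*np.percentile(s[:,1],[1,99])))
e=np.array(e);print(X[:,0].max(),e[-1],[np.degrees(np.polyfit(e[:,0],e[:,k],1)[0]).round(2) for k in(1,2)],(e[:,1]+e[:,2]).mean()/2,e[:,0].mean())
E
```

```text
[  27.69   21.91  -56.49   92.74   18.65   75.62 -119.9 ] 0.05361499057595691 [0.57398649 0.15655556 0.15069875] [-1.79974764e+02  1.36850465e-01  1.71642988e+00]
t 38.45 pos [574.1 157.1 151.1] rot [-1.7997e+02  1.0000e-01  1.7400e+00] SHIFT [ 0.3  2.1 63.5] TURNz 0.07 F [ 0.5 -0.5 -2.1]
33340 slopes deg [-0.23  0.03] z 0.19505265928381857
0.7016446172651158 [0.7        0.13385637 0.18637872] [np.float64(1.67), np.float64(1.71)] 0.1587047315245208 0.65
```

View pics/w16.png

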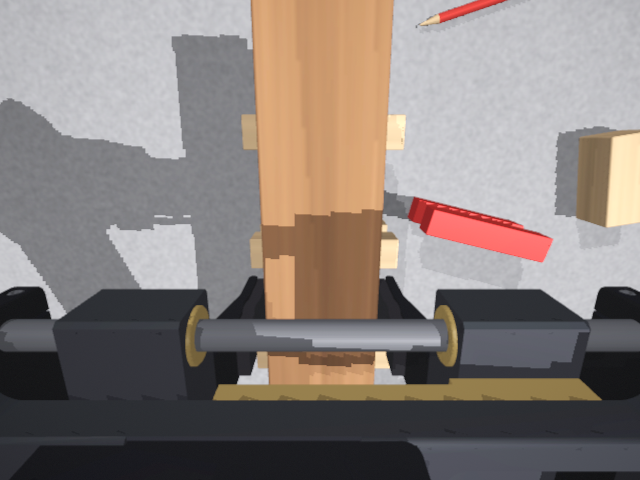

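>>> servo_tool:
  commands: [0.2,1.5,15,0,0,0,0,0,22,0,0,0,0,0,15,0,0,0,0,0,5,0,0,0,0,0,0,0,0,0,0,0,0,0,0,0]

```text
time_s: 39.05
tool_pos: [0.5756, 0.1552, 0.0955]
tool_rot: [-180.0, -0.0, 1.7]
force: [-0.1, 0.2, -2.0]
grip_width: 0.0534
```

```bash
python3 - <<'E'
from h import *
o=monitor.get_obs();print(o['grip_width']);go(.5743,.1552,.0876,1.67)
E
```

```text
0.05339310045523384
t 39.05 pos [575.6 155.2  95.5] rot [-1.7998e+02 -4.0000e-02  1.7300e+00] SHIFT [-1.3 -0.   7.9] TURNz 0.06 F [-0.1  0.2 -2. ]
```

>>> servo_tool:
  commands: [-0.9,0,3.5,0,0,0,0,0,2.5,0,0,0,0,0,1,0,0,0,0,0,0,0,0,0,0,0,0,0,0,0]

```text
time_s: 39.55
tool_pos: [0.5744, 0.1547, 0.0881]
tool_rot: [180.0, -0.0, 1.7]
force: [0.5, -0.5, -1.5]
grip_width: 0.0538
```

```bash
python3 - <<'E'
from h import *
o=monitor.get_obs();print(o['grip_width']);go(.5743,.1552,.0876,1.67)
E
```

```text
0.05381166631208898
t 39.55 pos [574.4 154.7  88.1] rot [ 1.80e+02 -1.00e-02  1.71e+00] SHIFT [-0.1 -0.5  0.5] TURNz 0.04 F [ 0.5 -0.5 -1.5]
```

>>> servo_tool:
  commands: [0,-0.4,0.5,0,0,0,0,0,0.3,0,0,0,0,0,0,0,0,0]

```text
time_s: 39.85
tool_pos: [0.5744, 0.1552, 0.0874]
tool_rot: [-180.0, -0.0, 1.7]
force: [-0.1, 0.2, -1.3]
grip_width: 0.0535
```

```bash
python3 - <<'E'
from h import *
go(.5743,.1552,.0876,1.67)
p,d=read_camera('top');np.savez('/tmp/t17.npz',p=p,d=d);p2=cv2.resize(p[140:310,170:300],None,fx=3.5,fy=3.5,interpolation=2);save('t17',p2)
p,d=read_camera('side');save('s17',cv2.resize(p[200:350,150:340],None,fx=4,fy=4,interpolation=2))
E
```

```text
t 39.85 pos [574.4 155.2  87.4] rot [-1.80e+02 -1.00e-02  1.71e+00] SHIFT [-0.1  0.  -0.2] TURNz 0.04 F [-0.1  0.2 -1.3]
```

View pics/s17.png

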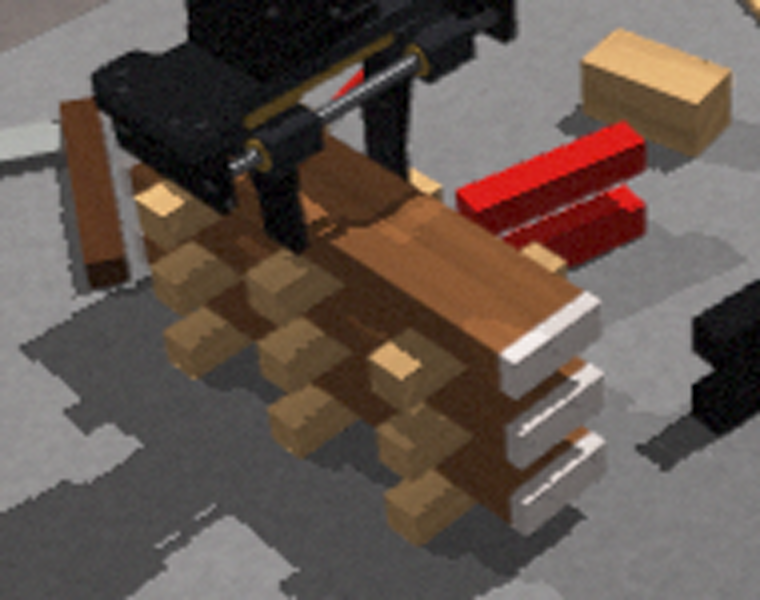

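The board sits flush and lined up over the pile (end faces at crop (550,340)). It still hangs slightly on the gripper, so I'll ease down, release and retreat.

>>> servo_tool:
  commands: [0,0,0.4,0,0,0,0,0,0.4,0,0,0,0,0,0,0,0,0]

```text
time_s: 40.25
tool_pos: [0.5744, 0.1552, 0.0873]
tool_rot: [180.0, -0.0, 1.7]
force: [-2.6, -0.1, 5.8]
grip_width: 0.0537
```

>>> servo_tool:
  commands: [0,0,0,0,0,0,0,0,0,0,0,0,0,0,0,0,0,0,0,0,0,0,0,0,0,0,0,0,0,0,0,0,-10,0,0,0,0,0,-30,0,0,0,0,0,-45,0,0,0,0,0,-45,0,0,0,0,0,-20,0,0,0]
  jaw: 76

```text
time_s: 41.25
tool_pos: [0.5759, 0.1565, 0.2418]
tool_rot: [-179.9, -0.4, 1.7]
force: [-0.3, 0.4, 0.1]
grip_width: 0.076
```

```bash
python3 - <<'E'
from h import *
o,p,W,d=wrist('w18');go(.574,.155,.25,1.67)
m=(abs(W[...,2]-.132)<.004)&(abs(W[...,1]-.157)<.06)
X=W[m]; print(rect(X),np.median(X[:,2]))
p,d=read_camera('side');save('s18',cv2.resize(p[200:350,150:340],None,fx=4,fy=4,interpolation=2))
E
```

```text
t 41.3 pos [576.8 156.8 243.7] rot [-179.91   -0.53    1.73] SHIFT [-2.8  1.7 -6.3] TURNz 0.06 F [0.5 1.9 1.2]
(array([574.4, 155. ]), array([289.7,  54.3]), 1.65) 0.13196123983800023
```

>>> servo_tool:
  commands: [0,20,0,0,0,0,0,40,0,0,0,0,0,45,0,0,0,0,0,45,0,0,0,0,0,40,0,0,0,0,0,20,0,0,0,0,0,0,0,0,0,0,0,0,0,0,0,0]

```text
time_s: 42.15
tool_pos: [0.5801, -0.0543, 0.2358]
tool_rot: [-179.9, 0.1, 1.7]
force: [-0.1, 1.1, -0.7]
grip_width: 0.076
```

```bash
python3 - <<'E'
from h import *
print(monitor.get_obs()['qpos'].round(1))
p,d=read_camera('top');W=cloud('top',d);save('t19',p)
blobs(W,.125,.14,box=(.4,.75,.1,.22))
blobs(W,.03,.05,box=(.55,.7,-.2,-.05));blobs(W,.103,.116,30,box=(.4,.75,.05,.25))
p,d=read_camera('side');save('s19',cv2.resize(p[200:350,150:340],None,fx=4,fy=4,interpolation=2))
E
```

```text
[ 47.9  15.8 -54.3  87.6  12.8  83.3 -95.2]
blob px [227. 222.] 3724 z 0.1326 c [576.3 156.5] sz [290.3  56. ] ang 1.56
blob px [247. 184.] 139 z 0.1103 c [657.1 118.8] sz [25.3 21.8] ang -88.31
blob px [208. 186.] 96 z 0.1108 c [654.2 200. ] sz [20.9 20.3] ang 0.72
blob px [247. 222.] 139 z 0.1106 c [574.4 116.6] sz [26.3 22.3] ang -84.59
blob px [209. 224.] 104 z 0.1102 c [572.2 198.2] sz [21.7 19.9] ang 2.49
blob px [248. 262.] 148 z 0.1107 c [491.2 113.8] sz [27.3 21. ] ang 89.19
blob px [209. 264.] 98 z 0.1104 c [487.9 195.2] sz [21.  17.6] ang -0.32
```

View pics/s19.png

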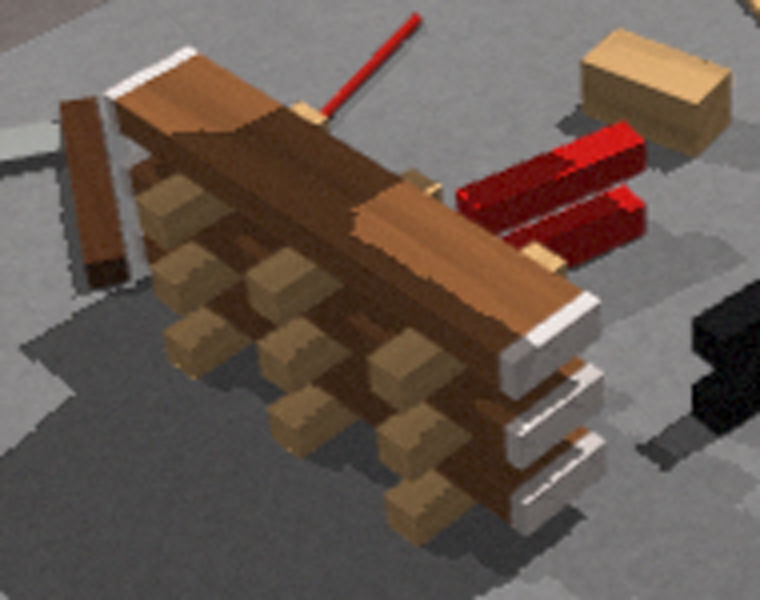

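View pics/t19.png

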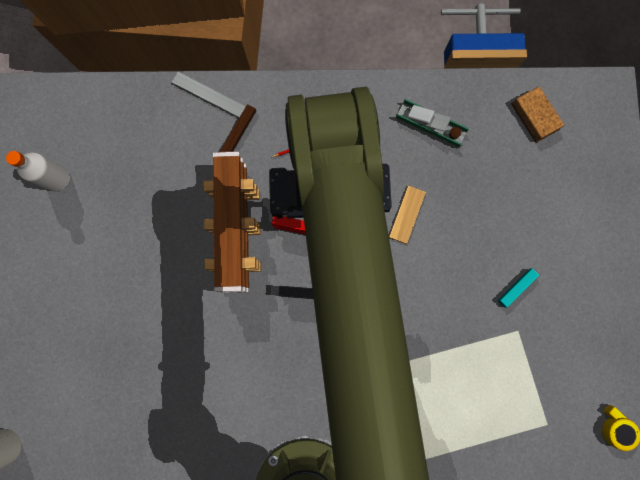

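The top camera now puts the new board at (576.3,156.5), 1.56°, against (576.4,156.1), 1.46° for the pile board in the first picture. The side view shows three flush boards, with each new sticker above its column. The robot is clear, so I'm handing in.

```bash
python3 -c "
from h import *
print(env.sign_off())"
```

```text
the job is handed in; nothing more can be done
None
```

The next layer is built and handed in at about 42 s. The three pine stickers lie across the top board, and the loose oak board lies flat on them.

**Last checks:**

| Item | New piece | Piece below |
|---|---|---|
| Sticker a, along the pile | -86.0 mm | -86.7 mm |
| Sticker b, along the pile | -2.4 mm | -2.3 mm |
| Sticker c, along the pile | +79.9 mm | +79.5 mm |
| Board, wrist camera | (574.4, 155.0) mm, 1.65° | (574.3, 155.2) mm, 1.67° |
| Board, top camera | (576.3, 156.5) mm, 1.56° | (576.4, 156.1) mm, 1.46° |

- **Stickers:** they measured within 0.4° of square and about 1 mm of centred on the board.
- **Board:** its top face is at 132 mm as it should be, and the side view shows the ends flush.
- **Left alone:** I never touched the stub, lath or any look-alike. In the last top picture the arm hid the stub and most of the red and black look-alikes. The side view shows the stub, red and black in place.

**What disagreed or went wrong:**
- **Finger ends:** they sit about 33 mm above the reported TCP, not at it. The first two grasps closed on air above the first stick without moving it. After measuring the offset in two cameras I corrected for it.
- **Camera offset:** the top and wrist cameras differ by about 2 mm, so I placed everything by the wrist camera.
- **Joints:** joints 3 and 7 came within about 2° of their limits, but no reading was past them.

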